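# Reload the painted pots in reverse order for delivery

## Task

Move the four painted pots from the brown drying rack to the white delivery rack in reverse order, reckoned from the gold ends: the pot nearest the gold end of the drying rack goes to the seat farthest from the gold end of the delivery rack and so on down the row. Set each pot down gently and upright inside its own ring, without dropping it, and let go; the coloured coasters stay where they are.

Things in the scene. Friction and masses are not known exactly. Their poses are not given: they have to be found in the camera images.
- pot_red: loose round painted clay pot, red with gold bands, 90 mm tall, about 140 g, upright in the middle (to 3 mm) of the coaster of its colour. Origin: centre of its underside; z up. Foot 38 mm in diameter, belly 60 mm at 20 to 34 mm height, narrowing to 34 mm at 53 mm; straight collar, 40 mm across, from 64 to 90 mm height: grip it there.
- pot_blue: loose round painted clay pot, blue with gold bands, 90 mm tall, about 140 g, upright in the middle (to 3 mm) of the coaster of its colour. Origin: centre of its underside; z up. Foot 38 mm in diameter, belly 60 mm at 20 to 34 mm height, narrowing to 34 mm at 53 mm; straight collar, 40 mm across, from 64 to 90 mm height: grip it there.
- pot_green: loose round painted clay pot, green with gold bands, 90 mm tall, about 140 g, upright in the middle (to 3 mm) of the coaster of its colour. Origin: centre of its underside; z up. Foot 38 mm in diameter, belly 60 mm at 20 to 34 mm height, narrowing to 34 mm at 53 mm; straight collar, 40 mm across, from 64 to 90 mm height: grip it there.
- pot_white: loose round painted clay pot, white with gold bands, 90 mm tall, about 140 g, upright in the middle (to 3 mm) of the coaster of its colour. Origin: centre of its underside; z up. Foot 38 mm in diameter, belly 60 mm at 20 to 34 mm height, narrowing to 34 mm at 53 mm; straight collar, 40 mm across, from 64 to 90 mm height: grip it there.
- coaster_red: fixed round red coaster, 66 mm in diameter, 6 mm thick, on the drying rack; it stays and marks the red pot's first place. Origin: centre of its underside, top 6 mm higher.
- coaster_blue: fixed round blue coaster, 66 mm in diameter, 6 mm thick, on the drying rack; it stays and marks the blue pot's first place. Origin: centre of its underside, top 6 mm higher.
- coaster_green: fixed round green coaster, 66 mm in diameter, 6 mm thick, on the drying rack; it stays and marks the green pot's first place. Origin: centre of its underside, top 6 mm higher.
- coaster_white: fixed round white coaster, 66 mm in diameter, 6 mm thick, on the drying rack; it stays and marks the white pot's first place. Origin: centre of its underside, top 6 mm higher.
- drying_rack: fixed brown wooden rack, 360 x 110 mm, the pots' start. Origin: centre of its underside, on the table; x along the row to its GOLD end plate (the other is dark brown), z up. Board top at z = 30 mm; coasters at x = -112.5, -37.5, 37.5, 112.5 mm, y = 0. End plates 55 mm high at x = +-174 mm.
- delivery_rack: fixed white rack, 360 x 110 mm, empty at the start, left or right of the other. Origin: centre of its underside, on the table; x along the row to its GOLD end plate (the other is dark), z up. Four seats at x = -112.5, -37.5, 37.5, 112.5 mm, y = 0, floor at z = 30 mm, in black rings 58 mm wide inside, 6 mm high. End plates 55 mm high at x = +-174 mm.

How it is judged (in metres and radians):
At the end, for the whole second after the job is handed in: Each pot stands in the seat, counted from the delivery rack's dark end, that its coaster has counted from the drying rack's gold end: within 15 mm of the seat centre along and across, underside within 3.5 mm of the seat floor, upright within 0.1 rad, slower than 0.02 m/s (((x of coaster_red in the frame of drying_rack between -0.1325 and -0.0925 m and x of pot_red in the frame of delivery_rack between 0.0975 and 0.1275 m) or (x of coaster_red in the frame of drying_rack between -0.0575 and -0.0175 m and x of pot_red in the frame of delivery_rack between 0.0225 and 0.0525 m) or (x of coaster_red in the frame of drying_rack between 0.0175 and 0.0575 m and x of pot_red in the frame of delivery_rack between -0.0525 and -0.0225 m) or (x of coaster_red in the frame of drying_rack between 0.0925 and 0.1325 m and x of pot_red in the frame of delivery_rack between -0.1275 and -0.0975 m)) and y of pot_red in the frame of delivery_rack between -0.015 and 0.015 m and z of pot_red in the frame of delivery_rack between 0.0265 and 0.0335 m and angle between each of pot_red, pot_blue, pot_green, pot_white's own z axis and vertical below 0.1 rad and linear speed of each of pot_red, pot_blue, pot_green, pot_white below 0.02 m/s and ((x of coaster_blue in the frame of drying_rack between -0.1325 and -0.0925 m and x of pot_blue in the frame of delivery_rack between 0.0975 and 0.1275 m) or (x of coaster_blue in the frame of drying_rack between -0.0575 and -0.0175 m and x of pot_blue in the frame of delivery_rack between 0.0225 and 0.0525 m) or (x of coaster_blue in the frame of drying_rack between 0.0175 and 0.0575 m and x of pot_blue in the frame of delivery_rack between -0.0525 and -0.0225 m) or (x of coaster_blue in the frame of drying_rack between 0.0925 and 0.1325 m and x of pot_blue in the frame of delivery_rack between -0.1275 and -0.0975 m)) and y of pot_blue in the frame of delivery_rack between -0.015 and 0.015 m and z of pot_blue in the frame of delivery_rack between 0.0265 and 0.0335 m and ((x of coaster_green in the frame of drying_rack between -0.1325 and -0.0925 m and x of pot_green in the frame of delivery_rack between 0.0975 and 0.1275 m) or (x of coaster_green in the frame of drying_rack between -0.0575 and -0.0175 m and x of pot_green in the frame of delivery_rack between 0.0225 and 0.0525 m) or (x of coaster_green in the frame of drying_rack between 0.0175 and 0.0575 m and x of pot_green in the frame of delivery_rack between -0.0525 and -0.0225 m) or (x of coaster_green in the frame of drying_rack between 0.0925 and 0.1325 m and x of pot_green in the frame of delivery_rack between -0.1275 and -0.0975 m)) and y of pot_green in the frame of delivery_rack between -0.015 and 0.015 m and z of pot_green in the frame of delivery_rack between 0.0265 and 0.0335 m and ((x of coaster_white in the frame of drying_rack between -0.1325 and -0.0925 m and x of pot_white in the frame of delivery_rack between 0.0975 and 0.1275 m) or (x of coaster_white in the frame of drying_rack between -0.0575 and -0.0175 m and x of pot_white in the frame of delivery_rack between 0.0225 and 0.0525 m) or (x of coaster_white in the frame of drying_rack between 0.0175 and 0.0575 m and x of pot_white in the frame of delivery_rack between -0.0525 and -0.0225 m) or (x of coaster_white in the frame of drying_rack between 0.0925 and 0.1325 m and x of pot_white in the frame of delivery_rack between -0.1275 and -0.0975 m)) and y of pot_white in the frame of delivery_rack between -0.015 and 0.015 m and z of pot_white in the frame of delivery_rack between 0.0265 and 0.0335 m); the robot touches nothing.
It fails at once if the red pot is dropped or slammed on the delivery rack (faster than 0.5 m/s within 12 mm of the seat floor) (horizontal distance between pot_red and delivery_rack below 0.17 m and z of pot_red in the frame of delivery_rack below 0.042 m and linear speed of pot_red above 0.5 m/s).
It fails at once if the blue pot is dropped or slammed on the delivery rack (faster than 0.5 m/s within 12 mm of the seat floor) (horizontal distance between pot_blue and delivery_rack below 0.17 m and z of pot_blue in the frame of delivery_rack below 0.042 m and linear speed of pot_blue above 0.5 m/s).
It fails at once if the green pot is dropped or slammed on the delivery rack (faster than 0.5 m/s within 12 mm of the seat floor) (horizontal distance between pot_green and delivery_rack below 0.17 m and z of pot_green in the frame of delivery_rack below 0.042 m and linear speed of pot_green above 0.5 m/s).
It fails at once if the white pot is dropped or slammed on the delivery rack (faster than 0.5 m/s within 12 mm of the seat floor) (horizontal distance between pot_white and delivery_rack below 0.17 m and z of pot_white in the frame of delivery_rack below 0.042 m and linear speed of pot_white above 0.5 m/s).
It also fails if it takes over 120 s, if anything falls off the work surface, if the arm or the gripper's body presses on something with over 40 N, if the wrist force passes 120 N, or if a joint passes its speed limit or range.

## Robot

A 7-joint arm with a two-finger parallel gripper is mounted at the origin on the work surface. World frame = base frame: x ahead of the robot, y to its left, z up, the work surface at z = 0. Lengths are in m, angles in degrees, forces in N, time in s.
With the tool pointing down it reaches from about 0.4 to 0.9 m from the base axis. Payload 5.5 kg.
Tool frame: the origin (TCP) lies midway between the tips of the shut fingers; the grasp point (between the pads) lies 19 mm behind it; z points along the fingers, y is the line along which they close (so a half turn about z gives the same grasp; the last joint's range is limited). The gripper opens to 85 mm and grips with 20 to 120 N. Pads are 22 mm wide; open, the fingers measure 114 mm over their backs; the gripper's body (76 mm by 85 mm) begins 54 mm behind the grasp point. The pads swing forward as they close: fully open they stand 13 mm farther back than shut.
Start: joints at [-53.331, 28.699, -24.465, 88.831, 12.651, 65.22, -12.049], TCP at [0.239, 0.604, 0.231] pointing down, gripper open.
Joint ranges: [-164.97, 164.97], [-17.58, 116.51], [-87.97, 89.64], [11.32, 138.91], [-80.73, 260.73], [10.89, 115.49], [-147.41, 147.41]. Speed limits (degrees/s): [147.25, 147.25, 180, 180, 180, 180, 180].

## Interface

Orientations are given as [roll, pitch, yaw] about the fixed x, y, z axes, in that order (R = Rz(yaw) Ry(pitch) Rx(roll)).
In Python, from cell import robot, vision gives the robot as it stands.
- The arm moves only by the tool play_rows, never from a script. Its argument "commands" is a list of rows, each an object of numbers: "x", "y", "z": the shift along the tool's x, y, z in units of 30 mm (1.0 is 30 mm); "ax", "ay", "az": the turn, a rotation vector about the tool's x, y, z in rad; "gripper": the closure, from -1 (fully open) to 1 (shut). In form: [{"x": .., "y": .., "z": .., "ax": .., "ay": .., "az": .., "gripper": ..}, ...]. A call has 1 to 20 rows; each row shifts and turns the commanded pose from where the row before left it, along the tool's axes as they then stand; what a row does not reach is not made up. A row lasts 1/12 s, in which the tool goes at most 41.7 mm and 7.16 degrees, less where a joint would pass 70% of its speed; a pose out of reach is approached as far as the arm can. A call is refused whole if a number of a shift passes 1 or a number of a turn 0.125, either way. A call with a gripper value outside its range is refused whole. The fingers move at their own pace and stop on an object; the grip force is fixed at half the most. Time passes only in rows, so rows that do not move let the fingers close. It gives the time, the measured TCP pose, the force, the opening and the grip force at its end, in the units of the state.
- robot.state(): the state, without advancing time (a new reading comes with each control period).
- vision.snapshot(name): name is "scene" or "side" or "wrist"; returns a dict with "image" (400x640x3 uint8, red, green, blue), "depth" (400x640 float32, m along the optical axis (not along the pixel's ray), 0 where there is no reading), "fx", "fy", "cx", "cy" (pixels), "world_from_camera" (4x4, takes a point from camera to world coordinates). Camera axes: x right, y down, z forward; pixel columns grow to the right and rows downward; lengths in m; the calibration is good to about 2 mm. The wrist camera is an equidistant fisheye: a pixel r from the principal point sees the ray r / f radians off the axis. A picture is of the moment at which its call begins.
- robot.sign_off(): hands the job in; it is judged then, once.
Trained networks look in a picture, given as the dict that the camera call returned (one of the last four; its "shot" number tells which), for a name from the list of things; names that differ only in an ending like _2 or _b are one class to them, and where a whole thing is asked for, a point or a joint stands for the part that bears it (a point fixed in the world has none). Each returns a list of dicts, best first, with "score" (0 to 1); they miss things now and then, are a little off and sometimes report something else, mostly with a low value. They report only what shows in the picture. A call takes as long as a camera call.
- vision.look_for(picture, target): "box" ([left, top, right, bottom] as shares, 0 to 1, of the picture: columns of its width, rows of its height, round what is visible of it).
- vision.outline_of(picture, target): "mask" (400x640 bool, what is visible of it) and "box" ([left, top, right, bottom] as shares, 0 to 1, of the picture: columns of its width, rows of its height, round what is visible of it).
The state is a dict: "time_s": time; "joint_positions": joint angles; "joint_vel": joint speeds; "effort": joint torques, N m; "position": TCP position; "eef_rot": TCP orientation; "contact_force": force on the tool from outside, world axes, zero at the start; "wrist_torque": the same for the moment, N m; "opening": finger opening in m; "grasp_force": force on a finger pad.
Only numpy, scipy, OpenCV 4.12 (cv2) and the standard library are available. Lean on these libraries where they do the work, as an engineer would, in place of code of your own. Each camera call takes 0.05 s, during which the arm holds its last target. There are 200 camera calls.

## Working session

There is one attempt and no reset: what is moved stays moved. The work goes in short steps, Python scripts to look and compute and a tool call to move; the robot and the scene stay as the last step left them, time stands still between calls to the robot, and variables do not carry over. Pictures are saved under pics/ and viewed, at most 14 in all, crops included, and the job is handed in when it is done.

Besides the shell and the picture viewer there is one more tool, called after "Request:" in YAML: its name, and indented under it one key for each argument. play_rows: Moves the arm, as the interface text tells. Its arguments: {"type":"object","properties":{"commands":{"type":"array"}},"required":["commands"]}

```bash
mkdir -p pics; python3 - <<'E'
from cell import robot, vision
import cv2,numpy as np
s=robot.state(); print({k:s[k] for k in("time_s","position","eef_rot","opening","contact_force")})
for n in("scene","side"):
    p=vision.snapshot(n); cv2.imwrite(f"pics/{n}0.png",p["image"][:,:,::-1]); np.savez(f"{n}0.npz",**{k:v for k,v in p.items()})
    print(n,p["world_from_camera"].round(3).tolist())
E
```

```text
{'time_s': 0.0, 'position': array([0.23895066, 0.60371616, 0.23023493]), 'eef_rot': array([-1.79884775e+02, -2.41839589e-03,  1.58415967e+02]), 'opening': 0.08512097405304814, 'contact_force': array([-0.2511536 ,  0.52944305,  0.37401501])}
scene [[-0.334, 0.604, -0.724, 1.041], [0.943, 0.217, -0.254, 0.156], [0.004, -0.767, -0.642, 0.49], [0.0, 0.0, 0.0, 1.0]]
side [[0.953, -0.153, 0.261, 0.319], [-0.303, -0.477, 0.825, -0.66], [-0.002, -0.866, -0.501, 0.437], [0.0, 0.0, 0.0, 1.0]]
```

View pics/scene0.png

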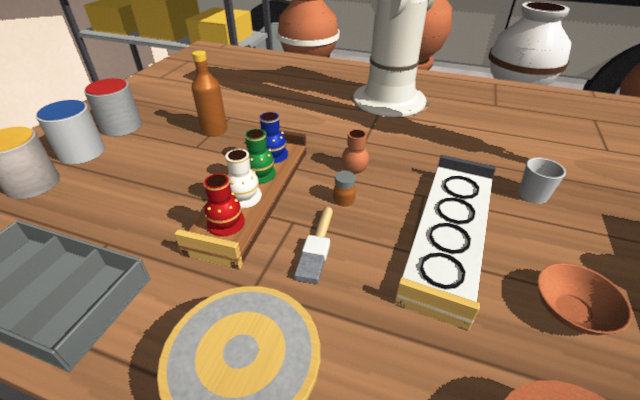

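View pics/side0.png

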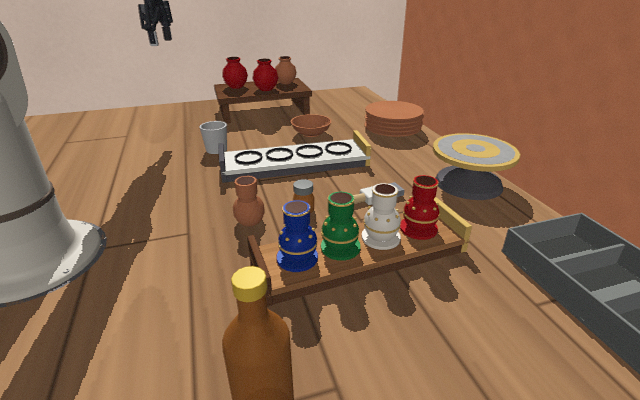

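The drying rack's gold end is nearest the camera at (210,248), and its row from gold is red (222,210), white (242,180), green (258,158), blue (271,138). The delivery rack's gold end is at (437,303), with rings at (442,270), (449,238), (457,211) and (461,187). So red goes to the far, dark-end seat. Next I'll measure the positions.

```bash
cat > h.py <<'E'
from cell import robot, vision
import numpy as np, cv2
from scipy.optimize import least_squares
def cloud(p):
    v,u=np.mgrid[0:400,0:640]; d=p["depth"]
    c=np.stack([(u-p["cx"])/p["fx"]*d,(v-p["cy"])/p["fy"]*d,d],-1)
    T=p["world_from_camera"]; w=c@T[:3,:3].T+T[:3,3]; w[d<=0]=np.nan; return w
def circ(q,r):
    return least_squares(lambda c:np.hypot(*(q-c).T)-r,np.median(q,0),loss="soft_l1",f_scale=.002)
E
python3 - <<'E'
from h import *
for n in("scene","side"):
    p=vision.snapshot(n); w=cloud(p)
    for c in("red","white","green","blue"):
        o=vision.outline_of(p,"pot_"+c)
        for k in o[:2]:
            q=w[k["mask"]]; q=q[~np.isnan(q).any(1)]
            col=q[(q[:,2]>.103)&(q[:,2]<.122)]
            # keep outer surface: points facing the camera
            if len(col)<10: print(n,c,k["score"],"few",len(q)); continue
            cam=p["world_from_camera"][:2,3]; m=np.median(q[:,:2],0); dv=(cam-m)/np.linalg.norm(cam-m)
            f=circ(col[:,:2],.02)
            bel=q[(q[:,2]>.056)&(q[:,2]<.07)]; fb=circ(bel[:,:2]-dv*0,.03) if len(bel)>5 else None
            print(n,c,round(k["score"],2),"collar",f.x.round(4),len(col),np.abs(f.fun).mean().round(4),"belly",fb and fb.x.round(4),"ztop",np.percentile(q[:,2],99).round(3))
    for k in vision.outline_of(p,"delivery_rack")[:2]:
        q=w[k["mask"]];q=q[~np.isnan(q).any(1)]
        img=p["image"][k["mask"]]
        b=q[np.abs(q[:,2]-.03)<.009]
        print("deliv",k["score"],len(q),len(b),np.percentile(b[:,2],[5,50,95]).round(4),cv2.minAreaRect(b[:,:2].astype(np.float32)*1000))
        t=q[q[:,2]>.045]; print(" plates",len(t),t[t[:,0]<.55].mean(0).round(3),t[t[:,0]>.55].mean(0).round(3), t[:,2].max().round(3))
        # dark ring pixels
        hv=p["image"].max(-1); mk=k["mask"]&(hv<70)
        n_,lab,st,ce=cv2.connectedComponentsWithStats(mk.astype(np.uint8))
        for i in range(1,n_):
            if st[i,4]>60:
                r=w[lab==i]; r=r[~np.isnan(r).any(1)]; r=r[np.abs(r[:,2]-.034)<.008]
                if len(r)>20:
                    f=least_squares(lambda c:np.hypot(r[:,0]-c[0],r[:,1]-c[1])-c[2],[*r.mean(0)[:2],.03])
                    print(" ring",f.x.round(4),len(r),np.abs(f.fun).mean().round(4))
E
```

```text
scene red 0.76 collar [ 0.6793 -0.1374] 227 0.005 belly [ 0.6914 -0.1243] ztop 0.126
scene white 0.85 collar [ 0.6044 -0.1446] 198 0.0048 belly [ 0.616  -0.1262] ztop 0.126
scene green 0.9 collar [ 0.5286 -0.1483] 177 0.0049 belly [ 0.5376 -0.1283] ztop 0.126
scene green 0.23 few 11228
scene blue 0.57 collar [ 0.4574 -0.154 ] 153 0.0045 belly [ 0.4603 -0.1269] ztop 0.126
deliv 0.55 10959 8713 [0.0278 0.0296 0.0357] ((524.1681518554688, 219.388427734375), (109.74211120605469, 353.1095886230469), 86.28777313232422)
 plates 1204 [0.35  0.23  0.051] [0.695 0.21  0.052] 0.056
 ring [3.5487 0.0193 3.2048] 214 0.0009
 ring [0.4578 0.2203 0.0438] 409 0.0192
 ring [0.5577 0.2161 0.0315] 276 0.001
 ring [0.6323 0.2111 0.0313] 346 0.001
side red 0.97 collar [ 0.6345 -0.1913] 240 0.0048 belly [ 0.6238 -0.2052] ztop 0.127
side red 0.5 collar [ 0.43   -0.1758] 286 0.0005 belly [ 0.4299 -0.176 ] ztop 0.128
side white 0.72 few 407
side white 0.66 collar [ 0.5622 -0.1988] 248 0.0049 belly [ 0.5777 -0.1671] ztop 0.128
side green 0.66 collar [ 0.5021 -0.1709] 272 0.0006 belly [ 0.502  -0.1709] ztop 0.128
side blue 0.63 collar [ 0.43   -0.1758] 285 0.0005 belly [ 0.4299 -0.176 ] ztop 0.128
deliv 0.66 4549 3081 [0.0238 0.0305 0.0364] ((522.1101684570312, 214.5839080810547), (114.71656036376953, 360.3153381347656), 86.03596496582031)
 plates 278 [0.35  0.196 0.057] [0.692 0.195 0.053] 0.092
 ring [0.6332 0.2067 0.0312] 116 0.001
 ring [0.5584 0.2116 0.0314] 119 0.0012
 ring [0.4838 0.2167 0.0312] 123 0.0012
 ring [0.4093 0.2213 0.0313] 127 0.001
 ring [0.3423 0.1627 0.0108] 25 0.0008
```

```bash
python3 - <<'E'
from h import *
for n in("scene","side"):
    p=vision.snapshot(n); w=cloud(p); cam=p["world_from_camera"][:2,3]
    for c in("red","white","green","blue"):
        for k in vision.outline_of(p,"pot_"+c)[:2]:
            q=w[k["mask"]]; q=q[~np.isnan(q).any(1)]; out=[]
            for lo,hi,r in((.103,.118,.02),(.056,.07,.03)):
                b=q[(q[:,2]>lo)&(q[:,2]<hi)][:,:2]
                if len(b)<30: continue
                m=np.median(b,0); x0=m-(cam-m)/np.linalg.norm(cam-m)*r*.8
                f=least_squares(lambda c:np.hypot(*(b-c).T)-r,x0,loss="soft_l1",f_scale=.001)
                out+=[f.x.round(4),len(b),np.abs(f.fun).mean().round(4)]
            print(n,c,round(k["score"],2),*out)
E
```

```text
scene red 0.74 [ 0.6512 -0.1587] 189 0.0005 [ 0.6513 -0.1586] 231 0.0006
scene white 0.73 [ 0.5749 -0.1639] 161 0.0009 [ 0.5747 -0.1638] 167 0.001
scene green 0.56 [ 0.4993 -0.168 ] 136 0.0007 [ 0.4995 -0.1677] 132 0.0007
scene green 0.53
scene blue 0.58 [ 0.4271 -0.173 ] 124 0.0007 [ 0.4271 -0.1726] 98 0.0011
side red 0.93 [ 0.6541 -0.1617] 193 0.0006 [ 0.654  -0.1617] 248 0.0009
side white 0.95 [ 0.5778 -0.1669] 206 0.0006 [ 0.5778 -0.1671] 243 0.0007
side white 0.41
side green 0.55 [ 0.5022 -0.1707] 212 0.0006 [ 0.502  -0.1709] 268 0.0006
side blue 0.92 [ 0.4301 -0.1759] 227 0.0006 [ 0.43   -0.1761] 278 0.0006
```

Request:
play_rows:
  commands:
    - {"x": -0.6,"y": -0.3,"z": -0.1,"ax": 0,"ay": 0,"az": -0.019,"gripper": -1}
    - {"x": -0.6,"y": -0.5,"z": -0.1,"ax": 0,"ay": 0,"az": -0.019,"gripper": -1}
    - {"x": -0.6,"y": -0.7,"z": -0.1,"ax": 0,"ay": 0,"az": -0.019,"gripper": -1}
    - {"x": -0.6,"y": -0.7,"z": -0.1,"ax": 0,"ay": 0,"az": -0.019,"gripper": -1}
    - {"x": -0.6,"y": -0.7,"z": -0.1,"ax": 0,"ay": 0,"az": -0.019,"gripper": -1}
    - {"x": -0.6,"y": -0.7,"z": -0.1,"ax": 0,"ay": 0,"az": -0.019,"gripper": -1}
    - {"x": -0.6,"y": -0.7,"z": -0.1,"ax": 0,"ay": 0,"az": -0.019,"gripper": -1}
    - {"x": -0.6,"y": -0.7,"z": -0.1,"ax": 0,"ay": 0,"az": -0.019,"gripper": -1}
    - {"x": -0.6,"y": -0.7,"z": -0.1,"ax": 0,"ay": 0,"az": -0.019,"gripper": -1}
    - {"x": -0.6,"y": -0.7,"z": -0.1,"ax": 0,"ay": 0,"az": -0.019,"gripper": -1}
    - {"x": -0.5,"y": -0.7,"z": -0.1,"ax": 0,"ay": 0,"az": -0.019,"gripper": -1}
    - {"x": -0.5,"y": -0.7,"z": 0,"ax": 0,"ay": 0,"az": -0.019,"gripper": -1}
    - {"x": -0.5,"y": -0.7,"z": 0,"ax": 0,"ay": 0,"az": -0.019,"gripper": -1}
    - {"x": -0.5,"y": -0.7,"z": 0,"ax": 0,"ay": 0,"az": -0.019,"gripper": -1}
    - {"x": -0.5,"y": -0.7,"z": 0,"ax": 0,"ay": 0,"az": -0.019,"gripper": -1}
    - {"x": -0.5,"y": -0.7,"z": 0,"ax": 0,"ay": 0,"az": -0.019,"gripper": -1}
    - {"x": -0.5,"y": -0.7,"z": 0,"ax": 0,"ay": 0,"az": -0.019,"gripper": -1}
    - {"x": 0,"y": -0.4,"z": 0,"ax": 0,"ay": 0,"az": -0.019,"gripper": -1}
    - {"x": 0,"y": 0,"z": 0,"ax": 0,"ay": 0,"az": -0.019,"gripper": -1}
    - {"x": 0,"y": 0,"z": 0,"ax": 0,"ay": 0,"az": -0.019,"gripper": -1}

```text
time_s: 2.87
position: [0.442, 0.1973, 0.2644]
eef_rot: [180.0, 0.0, -179.8]
contact_force: [-0.7, 0.6, -0.3]
opening: 0.0851
grasp_force: 0.0
```

```bash
python3 - <<'E'
from h import *
s=robot.state(); print(s["position"],s["eef_rot"],s["joint_positions"])
# bottle / obstacles taller than .14, from first pictures
for n in("scene","side"):
    p=dict(np.load(n+"0.npz",allow_pickle=True)); w=cloud(p)
    m=(w[...,2]>.13)&(w[...,0]>.15)&(w[...,0]<.9)&(np.abs(w[...,1])<.55)
    k,lab,st,ce=cv2.connectedComponentsWithStats(m.astype(np.uint8))
    for i in range(1,k):
        if st[i,4]>60: q=w[lab==i]; print(n,ce[i].round(),q.min(0).round(3),q.max(0).round(3))
p=vision.snapshot("wrist"); cv2.imwrite("pics/wrist1.png",p["image"][:,:,::-1])
E
```

```text
[0.44198301 0.19734039 0.26442957] [ 1.79981906e+02  8.39247805e-03 -1.79823473e+02] [-11.7074369    8.55917548 -17.06602824 110.04756199   2.82782944
  61.77801387  60.24486447]
scene [202.  70.] [ 0.319 -0.407  0.13 ] [ 0.361 -0.357  0.199]
side [145.  18.] [0.203 0.527 0.263] [0.233 0.55  0.349]
side [253. 317.] [ 0.307 -0.42   0.13 ] [ 0.364 -0.37   0.202]
```

Request:
play_rows:
  commands:
    - {"x": -0.3,"y": -0.5}
    - {"x": -0.6,"y": -1}
    - {"x": -0.6,"y": -1}
    - {"x": -0.6,"y": -1}
    - {"x": -0.6,"y": -1}
    - {"x": -0.6,"y": -1}
    - {"x": -0.6,"y": -1}
    - {"x": -0.6,"y": -1}
    - {"x": -0.6,"y": -1}
    - {"x": -0.6,"y": -1}
    - {"x": -0.6,"y": -1}
    - {"x": -0.6,"y": -1}
    - {"x": -0.12,"y": -0.4}
    - {"x": 0,"y": 0}
    - {"x": 0,"y": 0}

```text
$.commands[0]: bad value
```

```bash
python3 - <<'E'
from h import *
s=robot.state(); print(s["position"],s["eef_rot"],s["opening"])
p=vision.snapshot("wrist"); cv2.imwrite("pics/wrist2.png",p["image"][:,:,::-1])
T=p["world_from_camera"]; print(T.round(3).tolist(),p["fx"],p["cx"],p["cy"])
def px(X):
    c=np.linalg.inv(T)@np.r_[X,1]; r=np.hypot(c[0],c[1]); th=np.arctan2(r,c[2]); return (p["cx"]+p["fx"]*th*c[0]/r, p["cy"]+p["fy"]*th*c[1]/r)
print(px([.6527,-.16,.126]),px([.5763,-.1654,.126]))
# fisheye cloud
v,u=np.mgrid[0:400,0:640]; a=(u-p["cx"])/p["fx"]; b=(v-p["cy"])/p["fy"]; th=np.hypot(a,b)+1e-9; d=p["depth"]
c=np.stack([a/th*np.tan(th)*d,b/th*np.tan(th)*d,d],-1); w=c@T[:3,:3].T+T[:3,3]
for n in ("red","white"):
    for k in vision.outline_of(p,"pot_"+n)[:1]:
        q=w[k["mask"]&(d>0)]; t=q[np.abs(q[:,2]-.126)<.004][:,:2]
        print(n,k["score"],len(t),cv2.minEnclosingCircle(t.astype(np.float32)))
E
```

```text
[0.44170276 0.19838074 0.26448303] [ 1.79959322e+02  1.08757303e-02 -1.79643287e+02] 0.08551808399876709
[[-0.005, 0.952, 0.307, 0.363], [1.0, 0.005, 0.001, 0.197], [-0.0, 0.307, -0.952, 0.406], [0.0, 0.0, 0.0, 1.0]] 309.70691628693146 312.42778930543193 202.79617084988564
(np.float64(78.88190820831073), np.float64(325.11144908790345)) (np.float64(59.806862873194774), np.float64(282.7902059297706))
red 0.9 286 ((0.6522060632705688, -0.16112856566905975), 0.02128404751420021)
white 0.84 332 ((0.5755937099456787, -0.16674062609672546), 0.02207029052078724)
```

Rows need all keys. Even from here the wrist camera puts red at (.652, -.161), which agrees with my estimate.

```bash
cat >> h.py <<'E'
def wcloud(p):
    T=p["world_from_camera"]; v,u=np.mgrid[0:400,0:640]; a=(u-p["cx"])/p["fx"]; b=(v-p["cy"])/p["fy"]; th=np.hypot(a,b)+1e-9; d=p["depth"]
    c=np.stack([a/th*np.tan(th)*d,b/th*np.tan(th)*d,d],-1); w=c@T[:3,:3].T+T[:3,3]; w[d<=0]=np.nan; return w
E
python3 - <<'E'
from h import *
p=vision.snapshot("wrist"); w=wcloud(p)
hv=p["image"].max(-1); mk=(hv<80)&(np.abs(w[...,2]-.035)<.007)&(np.abs(w[...,1]-.215)<.07)
k,lab,st,ce=cv2.connectedComponentsWithStats(mk.astype(np.uint8))
for i in range(1,k):
    if st[i,4]>80:
        r=w[lab==i]; f=least_squares(lambda c:np.hypot(r[:,0]-c[0],r[:,1]-c[1])-c[2],[*r.mean(0)[:2],.03])
        print(ce[i].round(),f.x.round(4),len(r),np.abs(f.fun).mean().round(4))
E
```

```text
[343. 153.] [0.4071 0.2224 0.0311] 158 0.0006
[328. 203.] [0.4814 0.2175 0.031 ] 244 0.0006
[324. 254.] [0.5557 0.2127 0.0311] 246 0.0006
[320. 299.] [0.6302 0.2079 0.0313] 205 0.0006
```

Request:
play_rows:
  commands:
    - {"x": -0.3,"y": -0.5,"z": 0,"ax": 0,"ay": 0,"az": 0,"gripper": -1}
    - {"x": -0.6,"y": -1,"z": 0,"ax": 0,"ay": 0,"az": 0,"gripper": -1}
    - {"x": -0.6,"y": -1,"z": 0,"ax": 0,"ay": 0,"az": 0,"gripper": -1}
    - {"x": -0.6,"y": -1,"z": 0,"ax": 0,"ay": 0,"az": 0,"gripper": -1}
    - {"x": -0.6,"y": -1,"z": 0,"ax": 0,"ay": 0,"az": 0,"gripper": -1}
    - {"x": -0.6,"y": -1,"z": 0,"ax": 0,"ay": 0,"az": 0,"gripper": -1}
    - {"x": -0.6,"y": -1,"z": 0,"ax": 0,"ay": 0,"az": 0,"gripper": -1}
    - {"x": -0.6,"y": -1,"z": 0,"ax": 0,"ay": 0,"az": 0,"gripper": -1}
    - {"x": -0.6,"y": -1,"z": 0,"ax": 0,"ay": 0,"az": 0,"gripper": -1}
    - {"x": -0.6,"y": -1,"z": 0,"ax": 0,"ay": 0,"az": 0,"gripper": -1}
    - {"x": -0.6,"y": -1,"z": 0,"ax": 0,"ay": 0,"az": 0,"gripper": -1}
    - {"x": -0.6,"y": -1,"z": 0,"ax": 0,"ay": 0,"az": 0,"gripper": -1}
    - {"x": -0.12,"y": -0.4,"z": 0,"ax": 0,"ay": 0,"az": 0,"gripper": -1}
    - {"x": 0,"y": 0,"z": 0,"ax": 0,"ay": 0,"az": 0,"gripper": -1}
    - {"x": 0,"y": 0,"z": 0,"ax": 0,"ay": 0,"az": 0,"gripper": -1}

```text
time_s: 4.37
position: [0.6536, -0.1585, 0.2634]
eef_rot: [179.9, -0.1, -179.9]
contact_force: [0.0, -0.1, 0.0]
opening: 0.0853
grasp_force: 0.0
```

Request:
play_rows:
  commands:
    - {"x": 0.03,"y": -0.06,"z": 0.4,"ax": 0,"ay": 0,"az": 0,"gripper": -1}
    - {"x": 0,"y": 0,"z": 0.8,"ax": 0,"ay": 0,"az": 0,"gripper": -1}
    - {"x": 0,"y": 0,"z": 0.8,"ax": 0,"ay": 0,"az": 0,"gripper": -1}
    - {"x": 0,"y": 0,"z": 0.8,"ax": 0,"ay": 0,"az": 0,"gripper": -1}
    - {"x": 0,"y": 0,"z": 0.8,"ax": 0,"ay": 0,"az": 0,"gripper": -1}
    - {"x": 0,"y": 0,"z": 0.8,"ax": 0,"ay": 0,"az": 0,"gripper": -1}
    - {"x": 0,"y": 0,"z": 0.7,"ax": 0,"ay": 0,"az": 0,"gripper": -1}
    - {"x": 0,"y": 0,"z": 0.4,"ax": 0,"ay": 0,"az": 0,"gripper": -1}
    - {"x": 0,"y": 0,"z": 0,"ax": 0,"ay": 0,"az": 0,"gripper": -1}
    - {"x": 0,"y": 0,"z": 0,"ax": 0,"ay": 0,"az": 0,"gripper": -1}
    - {"x": 0,"y": 0,"z": 0,"ax": 0,"ay": 0,"az": 0,"gripper": 1}
    - {"x": 0,"y": 0,"z": 0,"ax": 0,"ay": 0,"az": 0,"gripper": 1}
    - {"x": 0,"y": 0,"z": 0,"ax": 0,"ay": 0,"az": 0,"gripper": 1}
    - {"x": 0,"y": 0,"z": 0,"ax": 0,"ay": 0,"az": 0,"gripper": 1}
    - {"x": 0,"y": 0,"z": 0,"ax": 0,"ay": 0,"az": 0,"gripper": 1}
    - {"x": 0,"y": 0,"z": 0,"ax": 0,"ay": 0,"az": 0,"gripper": 1}
    - {"x": 0,"y": 0,"z": 0,"ax": 0,"ay": 0,"az": 0,"gripper": 1}

```text
time_s: 5.78
position: [0.6541, -0.1611, 0.101]
eef_rot: [-180.0, 0.2, -179.8]
contact_force: [-1.5, -0.5, 6.5]
opening: 0.0379
grasp_force: 60.7
```

Request:
play_rows:
  commands:
    - {"x": 0,"y": 0,"z": -0.2,"ax": 0,"ay": 0,"az": 0,"gripper": 1}
    - {"x": 0,"y": 0,"z": -0.5,"ax": 0,"ay": 0,"az": 0,"gripper": 1}
    - {"x": 0,"y": 0,"z": -0.8,"ax": 0,"ay": 0,"az": 0,"gripper": 1}
    - {"x": 0,"y": 0,"z": -0.8,"ax": 0,"ay": 0,"az": 0,"gripper": 1}
    - {"x": 0,"y": 0,"z": -0.8,"ax": 0,"ay": 0,"az": 0,"gripper": 1}
    - {"x": 0,"y": 0,"z": -0.8,"ax": 0,"ay": 0,"az": 0,"gripper": 1}
    - {"x": 0,"y": 0,"z": -0.7,"ax": 0,"ay": 0,"az": 0,"gripper": 1}
    - {"x": 0,"y": 0,"z": -0.4,"ax": 0,"ay": 0,"az": 0,"gripper": 1}
    - {"x": 0.2,"y": 0.3,"z": 0,"ax": 0,"ay": 0,"az": 0,"gripper": 1}
    - {"x": 0.4,"y": 0.6,"z": 0,"ax": 0,"ay": 0,"az": 0,"gripper": 1}
    - {"x": 0.5,"y": 0.8,"z": 0,"ax": 0,"ay": 0,"az": 0,"gripper": 1}
    - {"x": 0.5,"y": 0.8,"z": 0,"ax": 0,"ay": 0,"az": 0,"gripper": 1}
    - {"x": 0.5,"y": 0.8,"z": 0,"ax": 0,"ay": 0,"az": 0,"gripper": 1}
    - {"x": 0.5,"y": 0.8,"z": 0,"ax": 0,"ay": 0,"az": 0,"gripper": 1}
    - {"x": 0.5,"y": 0.8,"z": 0,"ax": 0,"ay": 0,"az": 0,"gripper": 1}
    - {"x": 0.5,"y": 0.8,"z": 0,"ax": 0,"ay": 0,"az": 0,"gripper": 1}
    - {"x": 0.5,"y": 0.8,"z": 0,"ax": 0,"ay": 0,"az": 0,"gripper": 1}
    - {"x": 0.5,"y": 0.8,"z": 0,"ax": 0,"ay": 0,"az": 0,"gripper": 1}
    - {"x": 0.5,"y": 0.8,"z": 0,"ax": 0,"ay": 0,"az": 0,"gripper": 1}
    - {"x": 0,"y": 0,"z": 0,"ax": 0,"ay": 0,"az": 0,"gripper": 1}

```text
time_s: 7.45
position: [0.4939, 0.0883, 0.2475]
eef_rot: [179.9, -0.3, -179.3]
contact_force: [-0.2, 0.4, -1.7]
opening: 0.0379
grasp_force: 60.5
```

Request:
play_rows:
  commands:
    - {"x": 0.3,"y": 0.4,"z": 0,"ax": 0,"ay": 0,"az": 0,"gripper": 1}
    - {"x": 0.5,"y": 0.8,"z": 0,"ax": 0,"ay": 0,"az": 0,"gripper": 1}
    - {"x": 0.5,"y": 0.8,"z": 0,"ax": 0,"ay": 0,"az": 0,"gripper": 1}
    - {"x": 0.5,"y": 0.8,"z": 0,"ax": 0,"ay": 0,"az": 0,"gripper": 1}
    - {"x": 0.5,"y": 0.8,"z": 0,"ax": 0,"ay": 0,"az": 0,"gripper": 1}
    - {"x": 0.4,"y": 0.6,"z": 0,"ax": 0,"ay": 0,"az": 0,"gripper": 1}
    - {"x": 0.13,"y": 0.3,"z": 0,"ax": 0,"ay": 0,"az": 0,"gripper": 1}
    - {"x": 0,"y": 0,"z": 0,"ax": 0,"ay": 0,"az": 0,"gripper": 1}
    - {"x": 0,"y": 0,"z": 0,"ax": 0,"ay": 0,"az": 0,"gripper": 1}
    - {"x": 0,"y": 0,"z": 0,"ax": 0,"ay": 0,"az": 0,"gripper": 1}

```text
time_s: 8.28
position: [0.4142, 0.215, 0.2487]
eef_rot: [-179.9, -0.0, -179.9]
contact_force: [0.6, 0.5, -1.3]
opening: 0.0384
grasp_force: 60.6
```

```bash
python3 - <<'E'
from h import *
p=vision.snapshot("scene"); s=vision.snapshot("side"); cv2.imwrite("pics/hold.png",np.vstack([p["image"][:,150:550],s["image"][60:260,100:500]])[:,:,::-1])
w=cloud(p); print(robot.state()["position"])
for pic in(p,s):
    w=cloud(pic); cam=pic["world_from_camera"][:2,3]
    for k in vision.outline_of(pic,"pot_red")[:1]:
        q=w[k["mask"]];q=q[~np.isnan(q).any(1)]; print(k["score"],np.median(q,0),np.percentile(q[:,2],[1,99]))
        q=q[np.hypot(*(q[:,:2]-[.409,.223]).T)<.06]
        if len(q)<50: continue
        zb=np.percentile(q[:,2],2); b=q[(q[:,2]>zb+.015)&(q[:,2]<zb+.034)][:,:2]; m=np.median(b,0)
        f=least_squares(lambda c:np.hypot(*(b-c).T)-.03,m-(cam-m)/np.linalg.norm(cam-m)*.024,loss="soft_l1",f_scale=.001); print("belly",f.x,len(b),np.abs(f.fun).mean())
E
```

```text
[0.41445358 0.21505487 0.24895837]
0.73 [0.43062528 0.21600896 0.23125556] [0.18780946 0.27447534]
belly [0.4112719  0.21731859] 461 0.0011956645237974069
0.96 [0.4106797  0.19560437 0.22159813] [0.08003733 0.27450194]
belly [0.41490976 0.21422618] 254 0.0009987218335360943
```

Request:
play_rows:
  commands:
    - {"x": 0.07,"y": 0.14,"z": 0,"ax": 0,"ay": 0,"az": 0,"gripper": 1}
    - {"x": 0.07,"y": 0.13,"z": 0.3,"ax": 0,"ay": 0,"az": 0,"gripper": 1}
    - {"x": 0,"y": 0,"z": 0.6,"ax": 0,"ay": 0,"az": 0,"gripper": 1}
    - {"x": 0,"y": 0,"z": 0.7,"ax": 0,"ay": 0,"az": 0,"gripper": 1}
    - {"x": 0,"y": 0,"z": 0.7,"ax": 0,"ay": 0,"az": 0,"gripper": 1}
    - {"x": 0,"y": 0,"z": 0.7,"ax": 0,"ay": 0,"az": 0,"gripper": 1}
    - {"x": 0,"y": 0,"z": 0.6,"ax": 0,"ay": 0,"az": 0,"gripper": 1}
    - {"x": 0,"y": 0,"z": 0.4,"ax": 0,"ay": 0,"az": 0,"gripper": 1}
    - {"x": 0,"y": 0,"z": 0.3,"ax": 0,"ay": 0,"az": 0,"gripper": 1}
    - {"x": 0,"y": 0,"z": 0.2,"ax": 0,"ay": 0,"az": 0,"gripper": 1}
    - {"x": 0,"y": 0,"z": 0.2,"ax": 0,"ay": 0,"az": 0,"gripper": 1}
    - {"x": 0,"y": 0,"z": 0,"ax": 0,"ay": 0,"az": 0,"gripper": 1}
    - {"x": 0,"y": 0,"z": 0,"ax": 0,"ay": 0,"az": 0,"gripper": 1}
    - {"x": 0,"y": 0,"z": 0,"ax": 0,"ay": 0,"az": 0,"gripper": 1}

```text
time_s: 9.65
position: [0.41, 0.225, 0.1089]
eef_rot: [180.0, 0.1, -179.8]
contact_force: [0.0, 1.3, -0.6]
opening: 0.0377
grasp_force: 60.6
```

Request:
play_rows:
  commands:
    - {"x": 0,"y": -0.03,"z": 0.1,"ax": 0,"ay": 0,"az": 0,"gripper": 1}
    - {"x": 0,"y": 0,"z": 0.1,"ax": 0,"ay": 0,"az": 0,"gripper": 1}
    - {"x": 0,"y": 0,"z": 0.1,"ax": 0,"ay": 0,"az": 0,"gripper": 1}
    - {"x": 0,"y": 0,"z": 0.07,"ax": 0,"ay": 0,"az": 0,"gripper": 1}
    - {"x": 0,"y": 0,"z": 0.05,"ax": 0,"ay": 0,"az": 0,"gripper": 1}
    - {"x": 0,"y": 0,"z": 0,"ax": 0,"ay": 0,"az": 0,"gripper": 1}
    - {"x": 0,"y": 0,"z": 0,"ax": 0,"ay": 0,"az": 0,"gripper": 1}

```text
time_s: 10.23
position: [0.4094, 0.2238, 0.0955]
eef_rot: [-180.0, -0.0, -179.8]
contact_force: [0.1, -0.1, -2.3]
opening: 0.0383
grasp_force: 60.6
```

```bash
python3 - <<'E'
from h import *
p=vision.snapshot("scene"); cv2.imwrite("pics/place1.png",cv2.resize(p["image"][60:260,350:550],None,fx=3,fy=3)[:,:,::-1])
w=cloud(p); cam=p["world_from_camera"][:2,3]
k=vision.outline_of(p,"pot_red")[0]; q=w[k["mask"]];q=q[~np.isnan(q).any(1)]; print(k["score"],np.percentile(q[:,2],[1,99]),len(q))
b=q[(q[:,2]>.05)&(q[:,2]<.064)][:,:2]; m=np.median(b,0)
f=least_squares(lambda c:np.hypot(*(b-c).T)-.03,m-(cam-m)/np.linalg.norm(cam-m)*.024,loss="soft_l1",f_scale=.001); print("belly",f.x,len(b),np.abs(f.fun).mean(),"seat scene .4085 .2261")
E
```

```text
0.68 [0.03891792 0.12167372] 1233
belly [0.40705395 0.2265191 ] 192 0.0013742469920739614 seat scene .4085 .2261
```

View pics/place1.png

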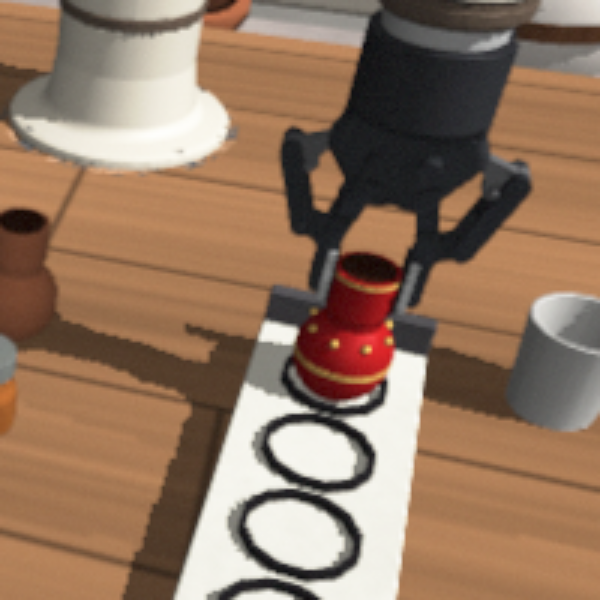

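The red pot sits centred in the far dark-end ring, around crop (345,340), about 1.5 mm above the floor. I'll settle it, release, and rise.

Request:
play_rows:
  commands:
    - {"x": 0,"y": 0,"z": 0.05,"ax": 0,"ay": 0,"az": 0,"gripper": 1}
    - {"x": 0,"y": 0,"z": 0,"ax": 0,"ay": 0,"az": 0,"gripper": 1}
    - {"x": 0,"y": 0,"z": 0,"ax": 0,"ay": 0,"az": 0,"gripper": -1}
    - {"x": 0,"y": 0,"z": 0,"ax": 0,"ay": 0,"az": 0,"gripper": -1}
    - {"x": 0,"y": 0,"z": 0,"ax": 0,"ay": 0,"az": 0,"gripper": -1}
    - {"x": 0,"y": 0,"z": 0,"ax": 0,"ay": 0,"az": 0,"gripper": -1}
    - {"x": 0,"y": 0,"z": 0,"ax": 0,"ay": 0,"az": 0,"gripper": -1}
    - {"x": 0,"y": 0,"z": 0,"ax": 0,"ay": 0,"az": 0,"gripper": -1}
    - {"x": 0,"y": 0,"z": -0.2,"ax": 0,"ay": 0,"az": 0,"gripper": -1}
    - {"x": 0,"y": 0,"z": -0.5,"ax": 0,"ay": 0,"az": 0,"gripper": -1}
    - {"x": 0,"y": 0,"z": -0.8,"ax": 0,"ay": 0,"az": 0,"gripper": -1}
    - {"x": 0,"y": 0,"z": -0.8,"ax": 0,"ay": 0,"az": 0,"gripper": -1}
    - {"x": 0,"y": 0,"z": -0.8,"ax": 0,"ay": 0,"az": 0,"gripper": -1}
    - {"x": 0,"y": 0,"z": -0.8,"ax": 0,"ay": 0,"az": 0,"gripper": -1}
    - {"x": 0,"y": 0,"z": -0.8,"ax": 0,"ay": 0,"az": 0,"gripper": -1}
    - {"x": 0,"y": 0,"z": -0.3,"ax": 0,"ay": 0,"az": 0,"gripper": -1}

```text
time_s: 11.67
position: [0.411, 0.2248, 0.248]
eef_rot: [179.9, 0.3, -179.8]
contact_force: [0.5, -0.4, -0.0]
opening: 0.0853
grasp_force: 0.0
```

```bash
cat >> h.py <<'E'
def pots(cols,names=("scene","side")):
    for n in names:
        p=vision.snapshot(n); w=cloud(p); cam=p["world_from_camera"][:2,3]
        for c in cols:
            ks=vision.outline_of(p,"pot_"+c)
            if not ks: print(n,c,"none"); continue
            k=ks[0]; q=w[k["mask"]]; q=q[~np.isnan(q).any(1)]; zt=np.percentile(q[:,2],98); zb=zt-.09; out=[]
            for lo,hi,r in((zb+.066,zb+.082,.02),(zb+.02,zb+.034,.03)):
                b=q[(q[:,2]>lo)&(q[:,2]<hi)][:,:2]
                if len(b)<30: continue
                m=np.median(b,0); f=least_squares(lambda c:np.hypot(*(b-c).T)-r,m-(cam-m)/np.linalg.norm(cam-m)*r*.8,loss="soft_l1",f_scale=.001)
                out+=[f.x.round(4),len(b),np.abs(f.fun).mean().round(4)]
            print(n,c,round(k["score"],2),"top",zt.round(4),*out)
E
python3 -c "
from h import *
pots(['red','white'])"
```

```text
scene red 0.81 top 0.1205 [0.4076 0.2265] 171 0.0007 [0.4077 0.2265] 204 0.0013
scene white 0.84 top 0.1259 [ 0.5749 -0.1639] 171 0.0006 [ 0.5748 -0.1638] 207 0.0009
side red none
side white 0.95 top 0.1273 [ 0.5778 -0.167 ] 214 0.0006 [ 0.5777 -0.167 ] 258 0.0006
```

Request:
play_rows:
  commands:
    - {"x": -0.2,"y": -0.4,"z": 0,"ax": 0,"ay": 0,"az": 0,"gripper": -1}
    - {"x": -0.34,"y": -0.8,"z": 0,"ax": 0,"ay": 0,"az": 0,"gripper": -1}
    - {"x": -0.34,"y": -0.8,"z": 0,"ax": 0,"ay": 0,"az": 0,"gripper": -1}
    - {"x": -0.34,"y": -0.8,"z": 0,"ax": 0,"ay": 0,"az": 0,"gripper": -1}
    - {"x": -0.34,"y": -0.8,"z": 0,"ax": 0,"ay": 0,"az": 0,"gripper": -1}
    - {"x": -0.34,"y": -0.8,"z": 0,"ax": 0,"ay": 0,"az": 0,"gripper": -1}
    - {"x": -0.34,"y": -0.8,"z": 0,"ax": 0,"ay": 0,"az": 0,"gripper": -1}
    - {"x": -0.34,"y": -0.8,"z": 0,"ax": 0,"ay": 0,"az": 0,"gripper": -1}
    - {"x": -0.34,"y": -0.8,"z": 0,"ax": 0,"ay": 0,"az": 0,"gripper": -1}
    - {"x": -0.34,"y": -0.8,"z": 0,"ax": 0,"ay": 0,"az": 0,"gripper": -1}
    - {"x": -0.34,"y": -0.8,"z": 0,"ax": 0,"ay": 0,"az": 0,"gripper": -1}
    - {"x": -0.34,"y": -0.8,"z": 0,"ax": 0,"ay": 0,"az": 0,"gripper": -1}
    - {"x": -0.34,"y": -0.8,"z": 0,"ax": 0,"ay": 0,"az": 0,"gripper": -1}
    - {"x": -0.34,"y": -0.8,"z": 0,"ax": 0,"ay": 0,"az": 0,"gripper": -1}
    - {"x": -0.34,"y": -0.8,"z": 0,"ax": 0,"ay": 0,"az": 0,"gripper": -1}
    - {"x": -0.34,"y": -0.8,"z": 0,"ax": 0,"ay": 0,"az": 0,"gripper": -1}
    - {"x": -0.2,"y": -0.6,"z": 0,"ax": 0,"ay": 0,"az": 0,"gripper": -1}
    - {"x": 0,"y": 0,"z": 0,"ax": 0,"ay": 0,"az": 0,"gripper": -1}
    - {"x": 0,"y": 0,"z": 0,"ax": 0,"ay": 0,"az": 0,"gripper": -1}
    - {"x": 0,"y": 0,"z": 0,"ax": 0,"ay": 0,"az": 0,"gripper": -1}

```text
time_s: 13.63
position: [0.575, -0.1645, 0.2427]
eef_rot: [179.9, -0.2, -179.8]
contact_force: [-0.6, -0.3, -0.0]
opening: 0.0855
grasp_force: 0.0
```

Request:
play_rows:
  commands:
    - {"x": -0.04,"y": -0.03,"z": 0.4,"ax": 0,"ay": 0,"az": 0,"gripper": -1}
    - {"x": 0,"y": 0,"z": 0.8,"ax": 0,"ay": 0,"az": 0,"gripper": -1}
    - {"x": 0,"y": 0,"z": 0.8,"ax": 0,"ay": 0,"az": 0,"gripper": -1}
    - {"x": 0,"y": 0,"z": 0.8,"ax": 0,"ay": 0,"az": 0,"gripper": -1}
    - {"x": 0,"y": 0,"z": 0.8,"ax": 0,"ay": 0,"az": 0,"gripper": -1}
    - {"x": 0,"y": 0,"z": 0.7,"ax": 0,"ay": 0,"az": 0,"gripper": -1}
    - {"x": 0,"y": 0,"z": 0.4,"ax": 0,"ay": 0,"az": 0,"gripper": -1}
    - {"x": 0,"y": 0,"z": 0,"ax": 0,"ay": 0,"az": 0,"gripper": -1}
    - {"x": 0,"y": 0,"z": 0,"ax": 0,"ay": 0,"az": 0,"gripper": -1}
    - {"x": 0,"y": 0,"z": 0,"ax": 0,"ay": 0,"az": 0,"gripper": 1}
    - {"x": 0,"y": 0,"z": 0,"ax": 0,"ay": 0,"az": 0,"gripper": 1}
    - {"x": 0,"y": 0,"z": 0,"ax": 0,"ay": 0,"az": 0,"gripper": 1}
    - {"x": 0,"y": 0,"z": 0,"ax": 0,"ay": 0,"az": 0,"gripper": 1}
    - {"x": 0,"y": 0,"z": 0,"ax": 0,"ay": 0,"az": 0,"gripper": 1}
    - {"x": 0,"y": 0,"z": 0,"ax": 0,"ay": 0,"az": 0,"gripper": 1}
    - {"x": 0,"y": 0,"z": 0,"ax": 0,"ay": 0,"az": 0,"gripper": 1}

```text
time_s: 14.97
position: [0.5783, -0.1668, 0.1048]
eef_rot: [-180.0, 0.2, -179.8]
contact_force: [0.0, 0.5, 6.4]
opening: 0.0381
grasp_force: 60.8
```

Request:
play_rows:
  commands:
    - {"x": 0,"y": 0,"z": -0.2,"ax": 0,"ay": 0,"az": 0,"gripper": 1}
    - {"x": 0,"y": 0,"z": -0.5,"ax": 0,"ay": 0,"az": 0,"gripper": 1}
    - {"x": 0,"y": 0,"z": -0.8,"ax": 0,"ay": 0,"az": 0,"gripper": 1}
    - {"x": 0,"y": 0,"z": -0.8,"ax": 0,"ay": 0,"az": 0,"gripper": 1}
    - {"x": 0,"y": 0,"z": -0.8,"ax": 0,"ay": 0,"az": 0,"gripper": 1}
    - {"x": 0,"y": 0,"z": -0.8,"ax": 0,"ay": 0,"az": 0,"gripper": 1}
    - {"x": 0,"y": 0,"z": -0.7,"ax": 0,"ay": 0,"az": 0,"gripper": 1}
    - {"x": 0,"y": 0,"z": -0.4,"ax": 0,"ay": 0,"az": 0,"gripper": 1}
    - {"x": 0.1,"y": 0.4,"z": 0,"ax": 0,"ay": 0,"az": 0,"gripper": 1}
    - {"x": 0.2,"y": 0.8,"z": 0,"ax": 0,"ay": 0,"az": 0,"gripper": 1}
    - {"x": 0.2,"y": 0.8,"z": 0,"ax": 0,"ay": 0,"az": 0,"gripper": 1}
    - {"x": 0.2,"y": 0.8,"z": 0,"ax": 0,"ay": 0,"az": 0,"gripper": 1}
    - {"x": 0.2,"y": 0.8,"z": 0,"ax": 0,"ay": 0,"az": 0,"gripper": 1}
    - {"x": 0.2,"y": 0.8,"z": 0,"ax": 0,"ay": 0,"az": 0,"gripper": 1}
    - {"x": 0.2,"y": 0.8,"z": 0,"ax": 0,"ay": 0,"az": 0,"gripper": 1}
    - {"x": 0.2,"y": 0.8,"z": 0,"ax": 0,"ay": 0,"az": 0,"gripper": 1}
    - {"x": 0.2,"y": 0.8,"z": 0,"ax": 0,"ay": 0,"az": 0,"gripper": 1}
    - {"x": 0.2,"y": 0.8,"z": 0,"ax": 0,"ay": 0,"az": 0,"gripper": 1}
    - {"x": 0.2,"y": 0.8,"z": 0,"ax": 0,"ay": 0,"az": 0,"gripper": 1}
    - {"x": 0.2,"y": 0.8,"z": 0,"ax": 0,"ay": 0,"az": 0,"gripper": 1}

```text
time_s: 16.63
position: [0.5048, 0.1109, 0.2514]
eef_rot: [-180.0, -0.2, -179.8]
contact_force: [0.2, 0.1, -0.5]
opening: 0.0377
grasp_force: 60.3
```

Request:
play_rows:
  commands:
    - {"x": 0.2,"y": 0.8,"z": 0,"ax": 0,"ay": 0,"az": 0,"gripper": 1}
    - {"x": 0.2,"y": 0.8,"z": 0,"ax": 0,"ay": 0,"az": 0,"gripper": 1}
    - {"x": 0.2,"y": 0.8,"z": 0,"ax": 0,"ay": 0,"az": 0,"gripper": 1}
    - {"x": 0.2,"y": 0.8,"z": 0,"ax": 0,"ay": 0,"az": 0,"gripper": 1}
    - {"x": 0.05,"y": 0.45,"z": 0,"ax": 0,"ay": 0,"az": 0,"gripper": 1}
    - {"x": 0,"y": 0,"z": 0,"ax": 0,"ay": 0,"az": 0,"gripper": 1}
    - {"x": 0,"y": 0,"z": 0,"ax": 0,"ay": 0,"az": 0,"gripper": 1}
    - {"x": 0,"y": 0,"z": 0,"ax": 0,"ay": 0,"az": 0,"gripper": 1}

```text
time_s: 17.3
position: [0.4805, 0.2176, 0.252]
eef_rot: [-179.9, -0.1, -179.8]
contact_force: [0.8, 0.1, -1.0]
opening: 0.0377
grasp_force: 60.3
```

```bash
python3 -c "
from h import *
print(robot.state()['position'])
pots(['white'])"
```

```text
[0.48045579 0.2175925  0.25203794]
scene white 0.65 top 0.2735 [0.4778 0.2201] 301 0.0006 [0.4777 0.2201] 361 0.0006
side white 0.58 top 0.2743 [0.4813 0.216 ] 75 0.0015 [0.4811 0.2166] 171 0.0009
```

Request:
play_rows:
  commands:
    - {"x": -0.13,"y": 0.02,"z": 0.1,"ax": 0,"ay": 0,"az": 0,"gripper": 1}
    - {"x": 0,"y": 0,"z": 0.4,"ax": 0,"ay": 0,"az": 0,"gripper": 1}
    - {"x": 0,"y": 0,"z": 0.7,"ax": 0,"ay": 0,"az": 0,"gripper": 1}
    - {"x": 0,"y": 0,"z": 0.7,"ax": 0,"ay": 0,"az": 0,"gripper": 1}
    - {"x": 0,"y": 0,"z": 0.7,"ax": 0,"ay": 0,"az": 0,"gripper": 1}
    - {"x": 0,"y": 0,"z": 0.7,"ax": 0,"ay": 0,"az": 0,"gripper": 1}
    - {"x": 0,"y": 0,"z": 0.6,"ax": 0,"ay": 0,"az": 0,"gripper": 1}
    - {"x": 0,"y": 0,"z": 0.4,"ax": 0,"ay": 0,"az": 0,"gripper": 1}
    - {"x": 0,"y": 0,"z": 0.2,"ax": 0,"ay": 0,"az": 0,"gripper": 1}
    - {"x": 0,"y": 0,"z": 0.2,"ax": 0,"ay": 0,"az": 0,"gripper": 1}
    - {"x": 0,"y": 0,"z": 0.1,"ax": 0,"ay": 0,"az": 0,"gripper": 1}
    - {"x": 0,"y": 0,"z": 0.1,"ax": 0,"ay": 0,"az": 0,"gripper": 1}
    - {"x": 0,"y": 0,"z": 0.1,"ax": 0,"ay": 0,"az": 0,"gripper": 1}
    - {"x": 0,"y": 0,"z": 0.05,"ax": 0,"ay": 0,"az": 0,"gripper": 1}
    - {"x": 0,"y": 0,"z": 0,"ax": 0,"ay": 0,"az": 0,"gripper": 1}
    - {"x": 0,"y": 0,"z": 0,"ax": 0,"ay": 0,"az": 0,"gripper": 1}
    - {"x": 0,"y": 0,"z": 0,"ax": 0,"ay": 0,"az": 0,"gripper": 1}

```text
time_s: 18.92
position: [0.4853, 0.2194, 0.102]
eef_rot: [180.0, 0.0, -179.8]
contact_force: [-0.3, 0.6, -1.2]
opening: 0.0379
grasp_force: 60.3
```

```bash
python3 -c "
from h import *
print(robot.state()['position'])
pots(['white'])"
```

```text
[0.48534955 0.21939539 0.10204513]
scene white 0.81 top 0.1239 [0.4825 0.2221] 183 0.0006 [0.4826 0.2224] 228 0.0006
side white 0.62 top 0.1237 [0.4859 0.2185] 40 0.0007 [0.4852 0.2188] 129 0.001
```

Request:
play_rows:
  commands:
    - {"x": 0,"y": 0,"z": 0.06,"ax": 0,"ay": 0,"az": 0,"gripper": 1}
    - {"x": 0,"y": 0,"z": 0.05,"ax": 0,"ay": 0,"az": 0,"gripper": 1}
    - {"x": 0,"y": 0,"z": 0,"ax": 0,"ay": 0,"az": 0,"gripper": 1}
    - {"x": 0,"y": 0,"z": 0,"ax": 0,"ay": 0,"az": 0,"gripper": 1}
    - {"x": 0,"y": 0,"z": 0,"ax": 0,"ay": 0,"az": 0,"gripper": -1}
    - {"x": 0,"y": 0,"z": 0,"ax": 0,"ay": 0,"az": 0,"gripper": -1}
    - {"x": 0,"y": 0,"z": 0,"ax": 0,"ay": 0,"az": 0,"gripper": -1}
    - {"x": 0,"y": 0,"z": 0,"ax": 0,"ay": 0,"az": 0,"gripper": -1}
    - {"x": 0,"y": 0,"z": 0,"ax": 0,"ay": 0,"az": 0,"gripper": -1}
    - {"x": 0,"y": 0,"z": 0,"ax": 0,"ay": 0,"az": 0,"gripper": -1}
    - {"x": 0,"y": 0,"z": -0.2,"ax": 0,"ay": 0,"az": 0,"gripper": -1}
    - {"x": 0,"y": 0,"z": -0.5,"ax": 0,"ay": 0,"az": 0,"gripper": -1}
    - {"x": 0,"y": 0,"z": -0.8,"ax": 0,"ay": 0,"az": 0,"gripper": -1}
    - {"x": 0,"y": 0,"z": -0.8,"ax": 0,"ay": 0,"az": 0,"gripper": -1}
    - {"x": 0,"y": 0,"z": -0.8,"ax": 0,"ay": 0,"az": 0,"gripper": -1}
    - {"x": 0,"y": 0,"z": -0.8,"ax": 0,"ay": 0,"az": 0,"gripper": -1}
    - {"x": 0,"y": 0,"z": -0.8,"ax": 0,"ay": 0,"az": 0,"gripper": -1}
    - {"x": 0,"y": 0,"z": -0.3,"ax": 0,"ay": 0,"az": 0,"gripper": -1}
    - {"x": 0,"y": 0,"z": 0,"ax": 0,"ay": 0,"az": 0,"gripper": -1}

```text
time_s: 20.7
position: [0.4867, 0.2201, 0.2514]
eef_rot: [179.9, 0.3, -179.8]
contact_force: [0.9, -0.5, -0.3]
opening: 0.0852
grasp_force: 0.0
```

```bash
python3 -c "
from h import *
print(robot.state()['position'])
pots(['red','white','green'])"
```

```text
[0.48672287 0.22007016 0.25139463]
scene red 0.64 top 0.1209 [0.4075 0.2264] 170 0.0007 [0.4072 0.2265] 41 0.0021
scene white 0.94 top 0.1207 [0.4825 0.2224] 182 0.0006 [0.4824 0.2223] 237 0.001
scene green 0.95 top 0.1259 [ 0.4994 -0.1677] 146 0.0007 [ 0.4992 -0.1676] 174 0.0007
side red 0.97 top 0.1213 [0.4107 0.2233] 117 0.0011 [0.4107 0.2233] 141 0.001
side white 0.93 top 0.1214 [0.4852 0.2191] 105 0.0011 [0.4855 0.2189] 138 0.001
side green 0.9 top 0.1273 [ 0.5022 -0.1708] 230 0.0006 [ 0.502  -0.1709] 282 0.0006
```

Request:
play_rows:
  commands:
    - {"x": 0,"y": -0.4,"z": 0,"ax": 0,"ay": 0,"az": 0,"gripper": -1}
    - {"x": -0.05,"y": -0.8,"z": 0,"ax": 0,"ay": 0,"az": 0,"gripper": -1}
    - {"x": -0.05,"y": -0.8,"z": 0,"ax": 0,"ay": 0,"az": 0,"gripper": -1}
    - {"x": -0.05,"y": -0.8,"z": 0,"ax": 0,"ay": 0,"az": 0,"gripper": -1}
    - {"x": -0.05,"y": -0.8,"z": 0,"ax": 0,"ay": 0,"az": 0,"gripper": -1}
    - {"x": -0.05,"y": -0.8,"z": 0,"ax": 0,"ay": 0,"az": 0,"gripper": -1}
    - {"x": -0.05,"y": -0.8,"z": 0,"ax": 0,"ay": 0,"az": 0,"gripper": -1}
    - {"x": -0.05,"y": -0.8,"z": 0,"ax": 0,"ay": 0,"az": 0,"gripper": -1}
    - {"x": -0.05,"y": -0.8,"z": 0,"ax": 0,"ay": 0,"az": 0,"gripper": -1}
    - {"x": -0.05,"y": -0.8,"z": 0,"ax": 0,"ay": 0,"az": 0,"gripper": -1}
    - {"x": -0.05,"y": -0.8,"z": 0,"ax": 0,"ay": 0,"az": 0,"gripper": -1}
    - {"x": 0,"y": -0.8,"z": 0,"ax": 0,"ay": 0,"az": 0,"gripper": -1}
    - {"x": 0,"y": -0.8,"z": 0,"ax": 0,"ay": 0,"az": 0,"gripper": -1}
    - {"x": 0,"y": -0.8,"z": 0,"ax": 0,"ay": 0,"az": 0,"gripper": -1}
    - {"x": 0,"y": -0.8,"z": 0,"ax": 0,"ay": 0,"az": 0,"gripper": -1}
    - {"x": 0,"y": -0.8,"z": 0,"ax": 0,"ay": 0,"az": 0,"gripper": -1}
    - {"x": 0,"y": -0.6,"z": 0,"ax": 0,"ay": 0,"az": 0,"gripper": -1}
    - {"x": 0,"y": 0,"z": 0,"ax": 0,"ay": 0,"az": 0,"gripper": -1}
    - {"x": 0,"y": 0,"z": 0,"ax": 0,"ay": 0,"az": 0,"gripper": -1}
    - {"x": 0,"y": 0,"z": 0,"ax": 0,"ay": 0,"az": 0,"gripper": -1}

```text
time_s: 22.77
position: [0.5009, -0.1703, 0.2481]
eef_rot: [180.0, -0.0, -179.8]
contact_force: [-0.4, -0.5, 0.3]
opening: 0.0854
grasp_force: 0.0
```

Descend .145 (4.85 units) and grip.

Request:
play_rows:
  commands:
    - {"x": 0,"y": 0,"z": 0.4,"ax": 0,"ay": 0,"az": 0,"gripper": -1}
    - {"x": 0,"y": 0,"z": 0.8,"ax": 0,"ay": 0,"az": 0,"gripper": -1}
    - {"x": 0,"y": 0,"z": 0.8,"ax": 0,"ay": 0,"az": 0,"gripper": -1}
    - {"x": 0,"y": 0,"z": 0.8,"ax": 0,"ay": 0,"az": 0,"gripper": -1}
    - {"x": 0,"y": 0,"z": 0.8,"ax": 0,"ay": 0,"az": 0,"gripper": -1}
    - {"x": 0,"y": 0,"z": 0.8,"ax": 0,"ay": 0,"az": 0,"gripper": -1}
    - {"x": 0,"y": 0,"z": 0.5,"ax": 0,"ay": 0,"az": 0,"gripper": -1}
    - {"x": 0,"y": 0,"z": 0,"ax": 0,"ay": 0,"az": 0,"gripper": -1}
    - {"x": 0,"y": 0,"z": 0,"ax": 0,"ay": 0,"az": 0,"gripper": -1}
    - {"x": 0,"y": 0,"z": 0,"ax": 0,"ay": 0,"az": 0,"gripper": 1}
    - {"x": 0,"y": 0,"z": 0,"ax": 0,"ay": 0,"az": 0,"gripper": 1}
    - {"x": 0,"y": 0,"z": 0,"ax": 0,"ay": 0,"az": 0,"gripper": 1}
    - {"x": 0,"y": 0,"z": 0,"ax": 0,"ay": 0,"az": 0,"gripper": 1}
    - {"x": 0,"y": 0,"z": 0,"ax": 0,"ay": 0,"az": 0,"gripper": 1}
    - {"x": 0,"y": 0,"z": 0,"ax": 0,"ay": 0,"az": 0,"gripper": 1}
    - {"x": 0,"y": 0,"z": 0,"ax": 0,"ay": 0,"az": 0,"gripper": 1}

```text
time_s: 24.1
position: [0.5023, -0.1709, 0.1029]
eef_rot: [-180.0, 0.1, -179.8]
contact_force: [-1.9, 0.5, 6.7]
opening: 0.0382
grasp_force: 59.8
```

Request:
play_rows:
  commands:
    - {"x": 0,"y": 0,"z": -0.2,"ax": 0,"ay": 0,"az": 0,"gripper": 1}
    - {"x": 0,"y": 0,"z": -0.5,"ax": 0,"ay": 0,"az": 0,"gripper": 1}
    - {"x": 0,"y": 0,"z": -0.8,"ax": 0,"ay": 0,"az": 0,"gripper": 1}
    - {"x": 0,"y": 0,"z": -0.8,"ax": 0,"ay": 0,"az": 0,"gripper": 1}
    - {"x": 0,"y": 0,"z": -0.8,"ax": 0,"ay": 0,"az": 0,"gripper": 1}
    - {"x": 0,"y": 0,"z": -0.8,"ax": 0,"ay": 0,"az": 0,"gripper": 1}
    - {"x": 0,"y": 0,"z": -0.7,"ax": 0,"ay": 0,"az": 0,"gripper": 1}
    - {"x": 0,"y": 0,"z": -0.4,"ax": 0,"ay": 0,"az": 0,"gripper": 1}
    - {"x": -0.07,"y": 0.4,"z": 0,"ax": 0,"ay": 0,"az": 0,"gripper": 1}
    - {"x": -0.12,"y": 0.8,"z": 0,"ax": 0,"ay": 0,"az": 0,"gripper": 1}
    - {"x": -0.12,"y": 0.8,"z": 0,"ax": 0,"ay": 0,"az": 0,"gripper": 1}
    - {"x": -0.12,"y": 0.8,"z": 0,"ax": 0,"ay": 0,"az": 0,"gripper": 1}
    - {"x": -0.12,"y": 0.8,"z": 0,"ax": 0,"ay": 0,"az": 0,"gripper": 1}
    - {"x": -0.12,"y": 0.8,"z": 0,"ax": 0,"ay": 0,"az": 0,"gripper": 1}
    - {"x": -0.12,"y": 0.8,"z": 0,"ax": 0,"ay": 0,"az": 0,"gripper": 1}
    - {"x": -0.12,"y": 0.8,"z": 0,"ax": 0,"ay": 0,"az": 0,"gripper": 1}
    - {"x": -0.12,"y": 0.8,"z": 0,"ax": 0,"ay": 0,"az": 0,"gripper": 1}
    - {"x": -0.12,"y": 0.8,"z": 0,"ax": 0,"ay": 0,"az": 0,"gripper": 1}
    - {"x": -0.12,"y": 0.8,"z": 0,"ax": 0,"ay": 0,"az": 0,"gripper": 1}
    - {"x": -0.12,"y": 0.8,"z": 0,"ax": 0,"ay": 0,"az": 0,"gripper": 1}

```text
time_s: 25.77
position: [0.541, 0.1076, 0.2503]
eef_rot: [180.0, -0.1, -179.8]
contact_force: [0.4, 0.8, -1.5]
opening: 0.0381
grasp_force: 60.3
```

Request:
play_rows:
  commands:
    - {"x": -0.12,"y": 0.8,"z": 0,"ax": 0,"ay": 0,"az": 0,"gripper": 1}
    - {"x": -0.12,"y": 0.8,"z": 0,"ax": 0,"ay": 0,"az": 0,"gripper": 1}
    - {"x": -0.12,"y": 0.8,"z": 0,"ax": 0,"ay": 0,"az": 0,"gripper": 1}
    - {"x": -0.12,"y": 0.8,"z": 0,"ax": 0,"ay": 0,"az": 0,"gripper": 1}
    - {"x": 0,"y": 0.5,"z": 0,"ax": 0,"ay": 0,"az": 0,"gripper": 1}
    - {"x": 0,"y": 0,"z": 0,"ax": 0,"ay": 0,"az": 0,"gripper": 1}
    - {"x": 0,"y": 0,"z": 0,"ax": 0,"ay": 0,"az": 0,"gripper": 1}
    - {"x": 0,"y": 0,"z": 0,"ax": 0,"ay": 0,"az": 0,"gripper": 1}

```text
time_s: 26.43
position: [0.5555, 0.2158, 0.2505]
eef_rot: [-179.9, -0.1, -179.8]
contact_force: [0.5, -0.3, -1.3]
opening: 0.0378
grasp_force: 60.4
```

```bash
python3 -c "
from h import *
print(robot.state()['position'])
pots(['green'])"
```

```text
[0.55549629 0.21578652 0.25048725]
scene green 0.78 top 0.2738 [0.5528 0.218 ] 346 0.0006 [0.5528 0.2184] 416 0.0006
side green 0.79 top 0.2747 [0.5581 0.2108] 75 0.0019 [0.5561 0.2145] 164 0.001
```

Request:
play_rows:
  commands:
    - {"x": -0.12,"y": -0.08,"z": 0.1,"ax": 0,"ay": 0,"az": 0,"gripper": 1}
    - {"x": 0,"y": 0,"z": 0.4,"ax": 0,"ay": 0,"az": 0,"gripper": 1}
    - {"x": 0,"y": 0,"z": 0.7,"ax": 0,"ay": 0,"az": 0,"gripper": 1}
    - {"x": 0,"y": 0,"z": 0.7,"ax": 0,"ay": 0,"az": 0,"gripper": 1}
    - {"x": 0,"y": 0,"z": 0.7,"ax": 0,"ay": 0,"az": 0,"gripper": 1}
    - {"x": 0,"y": 0,"z": 0.7,"ax": 0,"ay": 0,"az": 0,"gripper": 1}
    - {"x": 0,"y": 0,"z": 0.6,"ax": 0,"ay": 0,"az": 0,"gripper": 1}
    - {"x": 0,"y": 0,"z": 0.4,"ax": 0,"ay": 0,"az": 0,"gripper": 1}
    - {"x": 0,"y": 0,"z": 0.2,"ax": 0,"ay": 0,"az": 0,"gripper": 1}
    - {"x": 0,"y": 0,"z": 0.2,"ax": 0,"ay": 0,"az": 0,"gripper": 1}
    - {"x": 0,"y": 0,"z": 0.1,"ax": 0,"ay": 0,"az": 0,"gripper": 1}
    - {"x": 0,"y": 0,"z": 0.1,"ax": 0,"ay": 0,"az": 0,"gripper": 1}
    - {"x": 0,"y": 0,"z": 0.1,"ax": 0,"ay": 0,"az": 0,"gripper": 1}
    - {"x": 0,"y": 0,"z": 0.05,"ax": 0,"ay": 0,"az": 0,"gripper": 1}
    - {"x": 0,"y": 0,"z": 0.04,"ax": 0,"ay": 0,"az": 0,"gripper": 1}
    - {"x": 0,"y": 0,"z": 0,"ax": 0,"ay": 0,"az": 0,"gripper": 1}
    - {"x": 0,"y": 0,"z": 0,"ax": 0,"ay": 0,"az": 0,"gripper": 1}

```text
time_s: 28.05
position: [0.56, 0.2142, 0.099]
eef_rot: [180.0, 0.0, -179.8]
contact_force: [-0.3, 0.3, -0.7]
opening: 0.0386
grasp_force: 60.4
```

```bash
python3 -c "
from h import *
print(robot.state()['position'])
pots(['green'])"
```

```text
[0.55998085 0.21415878 0.09896055]
scene green 0.65 top 0.1227 [0.5571 0.2167] 207 0.0006 [0.5571 0.2172] 262 0.0006
side green 0.64 top 0.1229 [0.5617 0.2112] 36 0.0011 [0.5597 0.214 ] 124 0.001
```

Centred, about 2 mm above the floor. I'll settle it and release.

Request:
play_rows:
  commands:
    - {"x": 0,"y": 0,"z": 0.04,"ax": 0,"ay": 0,"az": 0,"gripper": 1}
    - {"x": 0,"y": 0,"z": 0.03,"ax": 0,"ay": 0,"az": 0,"gripper": 1}
    - {"x": 0,"y": 0,"z": 0,"ax": 0,"ay": 0,"az": 0,"gripper": 1}
    - {"x": 0,"y": 0,"z": 0,"ax": 0,"ay": 0,"az": 0,"gripper": 1}
    - {"x": 0,"y": 0,"z": 0,"ax": 0,"ay": 0,"az": 0,"gripper": -1}
    - {"x": 0,"y": 0,"z": 0,"ax": 0,"ay": 0,"az": 0,"gripper": -1}
    - {"x": 0,"y": 0,"z": 0,"ax": 0,"ay": 0,"az": 0,"gripper": -1}
    - {"x": 0,"y": 0,"z": 0,"ax": 0,"ay": 0,"az": 0,"gripper": -1}
    - {"x": 0,"y": 0,"z": 0,"ax": 0,"ay": 0,"az": 0,"gripper": -1}
    - {"x": 0,"y": 0,"z": 0,"ax": 0,"ay": 0,"az": 0,"gripper": -1}
    - {"x": 0,"y": 0,"z": -0.2,"ax": 0,"ay": 0,"az": 0,"gripper": -1}
    - {"x": 0,"y": 0,"z": -0.5,"ax": 0,"ay": 0,"az": 0,"gripper": -1}
    - {"x": 0,"y": 0,"z": -0.8,"ax": 0,"ay": 0,"az": 0,"gripper": -1}
    - {"x": 0,"y": 0,"z": -0.8,"ax": 0,"ay": 0,"az": 0,"gripper": -1}
    - {"x": 0,"y": 0,"z": -0.8,"ax": 0,"ay": 0,"az": 0,"gripper": -1}
    - {"x": 0,"y": 0,"z": -0.8,"ax": 0,"ay": 0,"az": 0,"gripper": -1}
    - {"x": 0,"y": 0,"z": -0.8,"ax": 0,"ay": 0,"az": 0,"gripper": -1}
    - {"x": 0,"y": 0,"z": -0.3,"ax": 0,"ay": 0,"az": 0,"gripper": -1}
    - {"x": 0,"y": 0,"z": 0,"ax": 0,"ay": 0,"az": 0,"gripper": -1}

```text
time_s: 29.83
position: [0.5615, 0.2149, 0.2499]
eef_rot: [179.9, 0.3, -179.8]
contact_force: [0.7, 1.8, -0.1]
opening: 0.0852
grasp_force: 0.0
```

```bash
python3 -c "
from h import *
print(robot.state()['position'])
pots(['green','blue'])"
```

```text
[0.56149892 0.21485335 0.24987155]
scene green 0.74 top 0.1207 [0.5571 0.2173] 212 0.0005 [0.5571 0.2173] 254 0.0006
scene blue 0.61 top 0.1259 [ 0.4272 -0.1728] 130 0.0007 [ 0.4274 -0.1727] 166 0.0008
side green none
side blue 0.86 top 0.1274 [ 0.4302 -0.1759] 227 0.0005 [ 0.4302 -0.176 ] 275 0.0006
```

Request:
play_rows:
  commands:
    - {"x": 0.15,"y": -0.4,"z": 0,"ax": 0,"ay": 0,"az": 0,"gripper": -1}
    - {"x": 0.28,"y": -0.8,"z": 0,"ax": 0,"ay": 0,"az": 0,"gripper": -1}
    - {"x": 0.28,"y": -0.8,"z": 0,"ax": 0,"ay": 0,"az": 0,"gripper": -1}
    - {"x": 0.28,"y": -0.8,"z": 0,"ax": 0,"ay": 0,"az": 0,"gripper": -1}
    - {"x": 0.28,"y": -0.8,"z": 0,"ax": 0,"ay": 0,"az": 0,"gripper": -1}
    - {"x": 0.28,"y": -0.8,"z": 0,"ax": 0,"ay": 0,"az": 0,"gripper": -1}
    - {"x": 0.28,"y": -0.8,"z": 0,"ax": 0,"ay": 0,"az": 0,"gripper": -1}
    - {"x": 0.28,"y": -0.8,"z": 0,"ax": 0,"ay": 0,"az": 0,"gripper": -1}
    - {"x": 0.28,"y": -0.8,"z": 0,"ax": 0,"ay": 0,"az": 0,"gripper": -1}
    - {"x": 0.28,"y": -0.8,"z": 0,"ax": 0,"ay": 0,"az": 0,"gripper": -1}
    - {"x": 0.28,"y": -0.8,"z": 0,"ax": 0,"ay": 0,"az": 0,"gripper": -1}
    - {"x": 0.28,"y": -0.8,"z": 0,"ax": 0,"ay": 0,"az": 0,"gripper": -1}
    - {"x": 0.28,"y": -0.8,"z": 0,"ax": 0,"ay": 0,"az": 0,"gripper": -1}
    - {"x": 0.28,"y": -0.8,"z": 0,"ax": 0,"ay": 0,"az": 0,"gripper": -1}
    - {"x": 0.28,"y": -0.8,"z": 0,"ax": 0,"ay": 0,"az": 0,"gripper": -1}
    - {"x": 0.28,"y": -0.8,"z": 0,"ax": 0,"ay": 0,"az": 0,"gripper": -1}
    - {"x": 0,"y": -0.6,"z": 0,"ax": 0,"ay": 0,"az": 0,"gripper": -1}
    - {"x": 0,"y": 0,"z": 0,"ax": 0,"ay": 0,"az": 0,"gripper": -1}
    - {"x": 0,"y": 0,"z": 0,"ax": 0,"ay": 0,"az": 0,"gripper": -1}
    - {"x": 0,"y": 0,"z": 0,"ax": 0,"ay": 0,"az": 0,"gripper": -1}

```text
time_s: 31.8
position: [0.4301, -0.1757, 0.2462]
eef_rot: [180.0, -0.0, -179.8]
contact_force: [-1.1, 0.5, -0.1]
opening: 0.0856
grasp_force: 0.0
```

Request:
play_rows:
  commands:
    - {"x": 0,"y": 0,"z": 0.4,"ax": 0,"ay": 0,"az": 0,"gripper": -1}
    - {"x": 0,"y": 0,"z": 0.8,"ax": 0,"ay": 0,"az": 0,"gripper": -1}
    - {"x": 0,"y": 0,"z": 0.8,"ax": 0,"ay": 0,"az": 0,"gripper": -1}
    - {"x": 0,"y": 0,"z": 0.8,"ax": 0,"ay": 0,"az": 0,"gripper": -1}
    - {"x": 0,"y": 0,"z": 0.8,"ax": 0,"ay": 0,"az": 0,"gripper": -1}
    - {"x": 0,"y": 0,"z": 0.7,"ax": 0,"ay": 0,"az": 0,"gripper": -1}
    - {"x": 0,"y": 0,"z": 0.5,"ax": 0,"ay": 0,"az": 0,"gripper": -1}
    - {"x": 0,"y": 0,"z": 0,"ax": 0,"ay": 0,"az": 0,"gripper": -1}
    - {"x": 0,"y": 0,"z": 0,"ax": 0,"ay": 0,"az": 0,"gripper": -1}
    - {"x": 0,"y": 0,"z": 0,"ax": 0,"ay": 0,"az": 0,"gripper": 1}
    - {"x": 0,"y": 0,"z": 0,"ax": 0,"ay": 0,"az": 0,"gripper": 1}
    - {"x": 0,"y": 0,"z": 0,"ax": 0,"ay": 0,"az": 0,"gripper": 1}
    - {"x": 0,"y": 0,"z": 0,"ax": 0,"ay": 0,"az": 0,"gripper": 1}
    - {"x": 0,"y": 0,"z": 0,"ax": 0,"ay": 0,"az": 0,"gripper": 1}
    - {"x": 0,"y": 0,"z": 0,"ax": 0,"ay": 0,"az": 0,"gripper": 1}
    - {"x": 0,"y": 0,"z": 0,"ax": 0,"ay": 0,"az": 0,"gripper": 1}

```text
time_s: 33.13
position: [0.4316, -0.1765, 0.1039]
eef_rot: [-180.0, 0.1, -179.8]
contact_force: [-1.1, 1.1, 7.3]
opening: 0.0377
grasp_force: 59.9
```

Request:
play_rows:
  commands:
    - {"x": 0,"y": 0,"z": -0.2,"ax": 0,"ay": 0,"az": 0,"gripper": 1}
    - {"x": 0,"y": 0,"z": -0.5,"ax": 0,"ay": 0,"az": 0,"gripper": 1}
    - {"x": 0,"y": 0,"z": -0.8,"ax": 0,"ay": 0,"az": 0,"gripper": 1}
    - {"x": 0,"y": 0,"z": -0.8,"ax": 0,"ay": 0,"az": 0,"gripper": 1}
    - {"x": 0,"y": 0,"z": -0.8,"ax": 0,"ay": 0,"az": 0,"gripper": 1}
    - {"x": 0,"y": 0,"z": -0.8,"ax": 0,"ay": 0,"az": 0,"gripper": 1}
    - {"x": 0,"y": 0,"z": -0.7,"ax": 0,"ay": 0,"az": 0,"gripper": 1}
    - {"x": 0,"y": 0,"z": -0.4,"ax": 0,"ay": 0,"az": 0,"gripper": 1}
    - {"x": -0.2,"y": 0.4,"z": 0,"ax": 0,"ay": 0,"az": 0,"gripper": 1}
    - {"x": -0.41,"y": 0.8,"z": 0,"ax": 0,"ay": 0,"az": 0,"gripper": 1}
    - {"x": -0.41,"y": 0.8,"z": 0,"ax": 0,"ay": 0,"az": 0,"gripper": 1}
    - {"x": -0.41,"y": 0.8,"z": 0,"ax": 0,"ay": 0,"az": 0,"gripper": 1}
    - {"x": -0.41,"y": 0.8,"z": 0,"ax": 0,"ay": 0,"az": 0,"gripper": 1}
    - {"x": -0.41,"y": 0.8,"z": 0,"ax": 0,"ay": 0,"az": 0,"gripper": 1}
    - {"x": -0.41,"y": 0.8,"z": 0,"ax": 0,"ay": 0,"az": 0,"gripper": 1}
    - {"x": -0.41,"y": 0.8,"z": 0,"ax": 0,"ay": 0,"az": 0,"gripper": 1}
    - {"x": -0.41,"y": 0.8,"z": 0,"ax": 0,"ay": 0,"az": 0,"gripper": 1}
    - {"x": -0.41,"y": 0.8,"z": 0,"ax": 0,"ay": 0,"az": 0,"gripper": 1}
    - {"x": -0.41,"y": 0.8,"z": 0,"ax": 0,"ay": 0,"az": 0,"gripper": 1}
    - {"x": -0.41,"y": 0.8,"z": 0,"ax": 0,"ay": 0,"az": 0,"gripper": 1}

```text
time_s: 34.8
position: [0.571, 0.101, 0.2528]
eef_rot: [-180.0, -0.0, -179.8]
contact_force: [0.5, -0.2, -1.9]
opening: 0.0382
grasp_force: 60.6
```

Request:
play_rows:
  commands:
    - {"x": -0.41,"y": 0.8,"z": 0,"ax": 0,"ay": 0,"az": 0,"gripper": 1}
    - {"x": -0.41,"y": 0.8,"z": 0,"ax": 0,"ay": 0,"az": 0,"gripper": 1}
    - {"x": -0.41,"y": 0.8,"z": 0,"ax": 0,"ay": 0,"az": 0,"gripper": 1}
    - {"x": -0.41,"y": 0.8,"z": 0,"ax": 0,"ay": 0,"az": 0,"gripper": 1}
    - {"x": -0.3,"y": 0.45,"z": 0,"ax": 0,"ay": 0,"az": 0,"gripper": 1}
    - {"x": -0.1,"y": 0,"z": 0,"ax": 0,"ay": 0,"az": 0,"gripper": 1}
    - {"x": 0,"y": 0,"z": 0,"ax": 0,"ay": 0,"az": 0,"gripper": 1}
    - {"x": 0,"y": 0,"z": 0,"ax": 0,"ay": 0,"az": 0,"gripper": 1}

```text
time_s: 35.47
position: [0.6315, 0.2083, 0.2522]
eef_rot: [-179.9, -0.1, -179.9]
contact_force: [-0.4, -0.6, -2.8]
opening: 0.0382
grasp_force: 60.6
```

```bash
python3 -c "
from h import *
print(robot.state()['position'])
pots(['blue'])"
```

```text
[0.63153129 0.20831705 0.25223634]
scene blue 0.56 top 0.2746 [0.6276 0.2106] 414 0.0005 [0.6276 0.2111] 492 0.0005
side blue 0.72 top 0.2751 [0.6308 0.2072] 69 0.001 [0.6304 0.2079] 157 0.001
```

Request:
play_rows:
  commands:
    - {"x": -0.12,"y": 0,"z": 0.1,"ax": 0,"ay": 0,"az": 0,"gripper": 1}
    - {"x": 0,"y": 0,"z": 0.4,"ax": 0,"ay": 0,"az": 0,"gripper": 1}
    - {"x": 0,"y": 0,"z": 0.7,"ax": 0,"ay": 0,"az": 0,"gripper": 1}
    - {"x": 0,"y": 0,"z": 0.7,"ax": 0,"ay": 0,"az": 0,"gripper": 1}
    - {"x": 0,"y": 0,"z": 0.7,"ax": 0,"ay": 0,"az": 0,"gripper": 1}
    - {"x": 0,"y": 0,"z": 0.7,"ax": 0,"ay": 0,"az": 0,"gripper": 1}
    - {"x": 0,"y": 0,"z": 0.6,"ax": 0,"ay": 0,"az": 0,"gripper": 1}
    - {"x": 0,"y": 0,"z": 0.4,"ax": 0,"ay": 0,"az": 0,"gripper": 1}
    - {"x": 0,"y": 0,"z": 0.2,"ax": 0,"ay": 0,"az": 0,"gripper": 1}
    - {"x": 0,"y": 0,"z": 0.2,"ax": 0,"ay": 0,"az": 0,"gripper": 1}
    - {"x": 0,"y": 0,"z": 0.1,"ax": 0,"ay": 0,"az": 0,"gripper": 1}
    - {"x": 0,"y": 0,"z": 0.1,"ax": 0,"ay": 0,"az": 0,"gripper": 1}
    - {"x": 0,"y": 0,"z": 0.1,"ax": 0,"ay": 0,"az": 0,"gripper": 1}
    - {"x": 0,"y": 0,"z": 0.06,"ax": 0,"ay": 0,"az": 0,"gripper": 1}
    - {"x": 0,"y": 0,"z": 0.05,"ax": 0,"ay": 0,"az": 0,"gripper": 1}
    - {"x": 0,"y": 0,"z": 0,"ax": 0,"ay": 0,"az": 0,"gripper": 1}
    - {"x": 0,"y": 0,"z": 0,"ax": 0,"ay": 0,"az": 0,"gripper": 1}

```text
time_s: 37.08
position: [0.6356, 0.2099, 0.0995]
eef_rot: [180.0, 0.0, -179.8]
contact_force: [-0.5, -0.1, -2.1]
opening: 0.0384
grasp_force: 60.6
```

```bash
python3 -c "
from h import *
print(robot.state()['position'])
pots(['blue'])"
```

```text
[0.63555217 0.20988301 0.09952706]
scene blue 0.71 top 0.1223 [0.6314 0.2126] 227 0.0005 [0.6315 0.2131] 294 0.0006
side blue 0.89 top 0.1221 [0.6348 0.2087] 48 0.0012 [0.6341 0.2097] 125 0.0011
```

Request:
play_rows:
  commands:
    - {"x": 0,"y": 0,"z": 0.03,"ax": 0,"ay": 0,"az": 0,"gripper": 1}
    - {"x": 0,"y": 0,"z": 0.02,"ax": 0,"ay": 0,"az": 0,"gripper": 1}
    - {"x": 0,"y": 0,"z": 0,"ax": 0,"ay": 0,"az": 0,"gripper": 1}
    - {"x": 0,"y": 0,"z": 0,"ax": 0,"ay": 0,"az": 0,"gripper": 1}
    - {"x": 0,"y": 0,"z": 0,"ax": 0,"ay": 0,"az": 0,"gripper": -1}
    - {"x": 0,"y": 0,"z": 0,"ax": 0,"ay": 0,"az": 0,"gripper": -1}
    - {"x": 0,"y": 0,"z": 0,"ax": 0,"ay": 0,"az": 0,"gripper": -1}
    - {"x": 0,"y": 0,"z": 0,"ax": 0,"ay": 0,"az": 0,"gripper": -1}
    - {"x": 0,"y": 0,"z": 0,"ax": 0,"ay": 0,"az": 0,"gripper": -1}
    - {"x": 0,"y": 0,"z": 0,"ax": 0,"ay": 0,"az": 0,"gripper": -1}
    - {"x": 0,"y": 0,"z": -0.2,"ax": 0,"ay": 0,"az": 0,"gripper": -1}
    - {"x": 0,"y": 0,"z": -0.5,"ax": 0,"ay": 0,"az": 0,"gripper": -1}
    - {"x": 0,"y": 0,"z": -0.8,"ax": 0,"ay": 0,"az": 0,"gripper": -1}
    - {"x": 0,"y": 0,"z": -0.8,"ax": 0,"ay": 0,"az": 0,"gripper": -1}
    - {"x": 0,"y": 0,"z": -0.8,"ax": 0,"ay": 0,"az": 0,"gripper": -1}
    - {"x": 0,"y": 0,"z": -0.8,"ax": 0,"ay": 0,"az": 0,"gripper": -1}
    - {"x": 0,"y": 0,"z": -0.8,"ax": 0,"ay": 0,"az": 0,"gripper": -1}
    - {"x": 0,"y": 0,"z": -0.3,"ax": 0,"ay": 0,"az": 0,"gripper": -1}
    - {"x": 0,"y": 0,"z": 0,"ax": 0,"ay": 0,"az": 0,"gripper": -1}
    - {"x": 0,"y": 0,"z": 0,"ax": 0,"ay": 0,"az": 0,"gripper": -1}

```text
time_s: 38.95
position: [0.6354, 0.2097, 0.2476]
eef_rot: [180.0, 0.0, -179.8]
contact_force: [-1.1, -0.5, -0.3]
opening: 0.0854
grasp_force: 0.0
```

```bash
python3 -c "
from h import *
print(robot.state()['position'])
pots(['blue','green','white','red'])
p=vision.snapshot('scene'); cv2.imwrite('pics/final.png',p['image'][:,:,::-1])"
```

```text
[0.63535397 0.20974404 0.24762453]
scene blue 0.87 top 0.1207 [0.6315 0.2134] 241 0.0004 [0.6316 0.2135] 290 0.0005
scene green 0.78 top 0.1208 [0.557  0.2173] 218 0.0011 [0.5574 0.2175] 53 0.0009
scene white 0.58 top 0.1208 [0.4825 0.2223] 192 0.0014 [0.4825 0.2224] 53 0.0005
scene red 0.62 top 0.1209 [0.4077 0.2265] 171 0.0006 [0.408  0.2269] 30 0.0014
side blue 0.86 top 0.1214 [0.6345 0.2104] 98 0.001 [0.6345 0.2102] 122 0.0011
side green 0.63 top 0.0378
side white 0.73 top 0.1214 [0.4852 0.2192] 102 0.0009 [0.485  0.2193] 130 0.0011
side red 0.63 top 0.1212 [0.4103 0.2236] 113 0.0009 [0.4106 0.2232] 142 0.001
```

View pics/final.png

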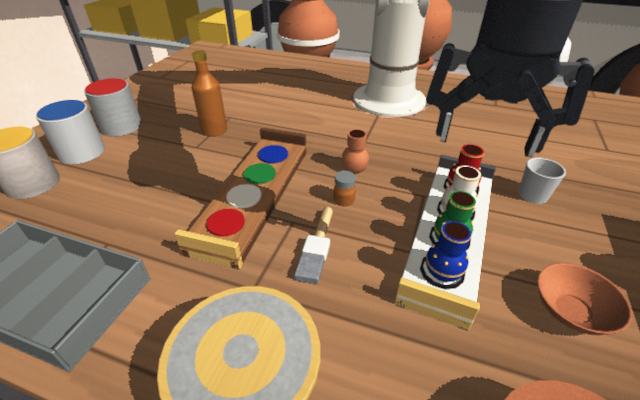

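The final picture shows blue (448,255), green (459,217), white (465,185) and red (470,163) standing upright in their rings, counted from the gold end. The coasters haven't moved and the gripper is clear.

```bash
python3 -c "
from cell import robot
print(robot.sign_off())"
```

```text
the job is handed in; nothing more can be done
None
```

All four pots stand upright in their rings on the delivery rack, in order blue, green, white, red from its gold end (the reverse of the drying rack); I handed the job in at about 39 s, and no verdict came back.

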